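# Finish the repaired radio: batteries, knobs, switch on

## Task

Get the repaired radio ready to go: put every red spent battery in the grey tub, lay exactly three of the four blue fresh batteries in a single layer on the floor of the radio's open battery compartment (leave the fourth on the table), and press both square-bored knobs fully home on the radio's two square shafts. Last of all, when all that is done, switch the radio on by turning the knob in the red ring clockwise to its stop. Leave the tape measure, fuse case, reel, mug and screwdriver where they are.

Things in the scene. Friction and masses are not known exactly. Their poses are not given: they have to be found in the camera images.
- radio: orange portable radio, lying on its back and fixed to the table, 160 x 260 x 60 mm high (its own x, y, z). Origin at the centre of its underside. Its flat face is 60 mm above the table. The open battery compartment is in the -y half, the two control shafts in the +y half, 80 mm apart
- bay (a point): centre of the floor of the radio's open battery compartment (black floor), axes as the radio's: inside 116 mm along x, 105 mm along y, walls 28 mm deep, floor 32 mm above the table
- power (a joint): turn of the power shaft (brass, square, in the RED ring, the shaft nearer -x of the radio): 0 to 1.6 rad, growing clockwise seen from above; starts between 0.05 and 0.5 (off), stop at 1.6 is fully on. Friction 0.05 N m holds it where it is left
- power_shaft (a point): foot of the power shaft, on its axis at the radio's face (60 mm above the table); its frame turns with the shaft, x and y square to the shaft's flats, z up. Shaft 12 x 12 mm, 14 mm tall, with the top 2 mm reduced to 9.5 mm
- tuning (a joint): turn of the tuning shaft, in the white ring, -1.5 to 1.5 rad, clockwise positive; same friction; any angle will do
- tuning_shaft (a point): foot of the tuning shaft, same shaft and same frame as for the power shaft
- knob1: black knob, both alike, fits either shaft: square skirt 36 x 36 mm, 20 mm high; on it a grey ridge 12 mm wide (knob's y), 36 mm long (knob's x), up to 38 mm above the underside, with a white line. Underside: 13.5 mm square bore, 16 mm deep, sides parallel to x and y (fits at any quarter turn). Origin: centre of the underside; upright at the start; 35 g. Seated: origin at a shaft's foot
- knob2: black knob, both alike, fits either shaft: square skirt 36 x 36 mm, 20 mm high; on it a grey ridge 12 mm wide (knob's y), 36 mm long (knob's x), up to 38 mm above the underside, with a white line. Underside: 13.5 mm square bore, 16 mm deep, sides parallel to x and y (fits at any quarter turn). Origin: centre of the underside; upright at the start; 35 g. Seated: origin at a shaft's foot
- fresh1: fresh, blue block battery, 48.5 x 26.5 x 17.5 mm (its own x, y, z), lying flat at the start; origin at its centre, 8.75 mm above the table; dark band and two terminal studs (2 mm proud) at its +x end
- fresh2: fresh, blue block battery, 48.5 x 26.5 x 17.5 mm (its own x, y, z), lying flat at the start; origin at its centre, 8.75 mm above the table; dark band and two terminal studs (2 mm proud) at its +x end
- fresh3: fresh, blue block battery, 48.5 x 26.5 x 17.5 mm (its own x, y, z), lying flat at the start; origin at its centre, 8.75 mm above the table; dark band and two terminal studs (2 mm proud) at its +x end
- fresh4: fresh, blue block battery, 48.5 x 26.5 x 17.5 mm (its own x, y, z), lying flat at the start; origin at its centre, 8.75 mm above the table; dark band and two terminal studs (2 mm proud) at its +x end
- spent1: spent, red block battery, 48.5 x 26.5 x 17.5 mm (its own x, y, z), lying flat at the start; origin at its centre, 8.75 mm above the table; dark band and two terminal studs (2 mm proud) at its +x end; two to four spent ones are present, the rest absent
- spent2: spent, red block battery, 48.5 x 26.5 x 17.5 mm (its own x, y, z), lying flat at the start; origin at its centre, 8.75 mm above the table; dark band and two terminal studs (2 mm proud) at its +x end; two to four spent ones are present, the rest absent
- spent3: spent, red block battery, 48.5 x 26.5 x 17.5 mm (its own x, y, z), lying flat at the start; origin at its centre, 8.75 mm above the table; dark band and two terminal studs (2 mm proud) at its +x end; two to four spent ones are present, the rest absent
- spent4: spent, red block battery, 48.5 x 26.5 x 17.5 mm (its own x, y, z), lying flat at the start; origin at its centre, 8.75 mm above the table; dark band and two terminal studs (2 mm proud) at its +x end; two to four spent ones are present, the rest absent
- tub: grey open recycling tub, fixed, 150 x 130 x 45 mm high (its own x, y, z), walls and floor 5 mm; origin at the centre of its underside
- tape_measure: yellow tape measure, 46 x 46 x 26 mm high, bystander; origin under its centre
- fuse_case: green fuse case, 52 x 34 x 18 mm high, bystander; origin under its centre
- tape_reel: white reel, 46 mm across, 18 mm high, bystander; origin under its centre
- mug: white mug, 80 mm across, 95 mm high, behind the work area, bystander
- screwdriver: red-handled screwdriver lying behind the work area, bystander
Not all that is in view belongs to the job. Leave any green or purple look-alike of the knob1 alone.

How it is judged:
By the outcome, as a careful person would: the job done as asked, in the order asked, and still so for the second after the job is handed in, with the robot touching nothing.
Of spent1, spent2, spent3, spent4 only 2 to 4 are there at a start; the rules pass over those that are not, and their reading is None.
At some moment in a run one of fresh1, fresh2, fresh3, fresh4, spent1, spent2, spent3, spent4, knob1, knob2 may be knocked a few centimetres aside while the robot is not near it.
It also fails if it takes over 210 s, if anything falls off the work surface, if the arm or the gripper's body presses on something with over 40 N, if the wrist force passes 120 N, or if a joint passes its speed limit or range.

## Robot

A 6-joint arm with a two-finger parallel gripper is mounted at the origin on the work surface. World frame = base frame: x ahead of the robot, y to its left, z up, the work surface at z = 0. Lengths are in mm, angles in rad, forces in N, time in s.
With the tool pointing down it reaches from about 375 to 825 mm from the base axis. Payload 5.5 kg.
Tool frame: the origin (TCP) lies at the centre of the arm's flange, where the gripper is bolted on; the fingertips stand 173 mm ahead of it and the grasp point (between the pads) lies 155 mm ahead of it; z points along the fingers, y is the line along which they close (so a half turn about z gives the same grasp; the last joint's range is limited). The gripper opens to 85 mm and grips with 20 to 120 N. Pads are 22 mm wide; open, the fingers measure 114 mm over their backs; the gripper's body (76 mm by 85 mm) begins 54 mm behind the grasp point. The pads swing forward as they close: fully open they stand 13 mm farther back than shut.
Start: joints at [-1.165, 0.314, -0.047, 1.21, 0, 1.571], TCP at [236.849, -551.27, 404.699] pointing down, gripper open.
Joint ranges: [-2.67, 2.67], [-0.69, 1.73], [-1.03, 1.25], [-2.08, 2.16], [-1.42, 1.45], [-3.14, 3.14]. Speed limits (rad/s): [2.39, 2.39, 3.01, 3.14, 3.14, 3.14].

## Interface

Orientations are given as a rotation vector (axis times angle).
In Python, from bench import read_state, capture, close_job gives the robot as it stands.
- The arm moves only by the tool apply_moves, never from a script. Its argument "series" is a list that holds one entry, the list of rows, each a list of 7 numbers: the shift along the tool's x, y, z in units of 25 mm (1.0 is 25 mm), then the turn, a rotation vector about the tool's x, y, z in degrees, then the finger opening in mm, from 0 to 85.4. A call has 1 to 8 rows; each row is the pose to reach, as a shift and turn from the pose commanded when the call began, along the tool's axes at that moment; what a row does not reach only later rows make up. A row lasts 1/12 s, in which the tool goes at most 41.7 mm and 7.16 degrees, less where a joint would pass 70% of its speed; a pose out of reach is approached as far as the arm can. A call with a gripper value outside its range is refused whole. The fingers move at their own pace and stop on an object; "newtons" is the grip in N (left out, the last holds). Time passes only in rows, so rows that repeat a pose let the fingers close. It gives the time, the measured TCP pose, the force, the opening and the grip force at its end, in the units of the state.
- read_state(): the state, without advancing time (a new reading comes with each control period).
- capture(name): name is "scene" or "top" or "wrist"; returns a dict with "pixels" (420x560x3 uint8, red, green, blue), "mtx" (3x3 intrinsics, pixels), "origin" and "attitude" of the camera in the world. Camera axes: x right, y down, z forward; pixel columns grow to the right and rows downward; lengths in mm; the calibration is good to about 2 mm. A picture is of the moment at which its call begins. There is no depth.
- close_job(): hands the job in; it is judged then, once.
The state is a dict: "time": time; "joint_pos": joint angles; "joint_vel": joint speeds; "joint_torque": joint torques, N m; "position": TCP position; "tool_rot": TCP orientation; "force": force on the tool from outside, world axes, zero at the start; "torque": the same for the moment, N m; "width": finger opening in mm; "grip_force": force on a finger pad.
Only numpy, scipy, OpenCV 4.12 (cv2) and the standard library are available. Lean on these libraries where they do the work, as an engineer would, in place of code of your own. Each camera call takes 0.05 s, during which the arm holds its last target. There are 200 camera calls.

## Working session

There is one attempt and no reset: what is moved stays moved. The work goes in short steps, Python scripts to look and compute and a tool call to move; the robot and the scene stay as the last step left them, time stands still between calls to the robot, and variables do not carry over. Pictures are saved under pics/ and viewed, at most 14 in all, crops included, and the job is handed in when it is done.

Besides the shell and the picture viewer there is one more tool, called after "Request:" by a JSON object that holds its "op" and its "data". apply_moves: Moves the arm, as the interface text tells. Its arguments: {"type":"object","properties":{"series":{"type":"array","items":{"type":"array","items":{"type":"array","items":{"type":"number"}}}},"newtons":{"type":"number"}},"required":["series"]}

```bash
ls; mkdir -p pics; python3 - <<'E'
from bench import *
import cv2,numpy as np
s=read_state();print(s)
for n in("top","scene"):
    c=capture(n);print(n,c["mtx"],c["origin"],c["attitude"])
    cv2.imwrite(f"pics/{n}0.png",c["pixels"][:,:,::-1])
E
```

```text
pics
{'time': 0.0, 'joint_pos': array([-1.16499048e+00,  3.14246374e-01, -4.80723510e-02,  1.21019326e+00,
        1.71504053e-05,  1.57083502e+00]), 'joint_vel': array([ 0.00075905,  0.00062607, -0.0012175 ,  0.00077431,  0.0011356 ,
       -0.00060307]), 'joint_torque': array([-2.03934236e-03, -5.39591432e+01,  3.39745724e+01,  1.93871954e-02,
       -3.92256254e-05,  1.63122780e-05]), 'position': array([ 236.74897466, -551.0158031 ,  403.82505566]), 'tool_rot': array([-3.07550800e+00, -6.32674611e-01,  5.16457412e-04]), 'force': array([ 1.02958787,  0.3871097 , -0.47848432]), 'torque': array([-0.03529809,  0.01773416,  0.0348375 ]), 'grip_force': 0.0, 'width': 85.29776323684408}
top [[528.17546126   0.         281.59211758]
 [  0.         528.17546126 212.43469022]
 [  0.           0.           1.        ]] [ 410.03024807  -29.41387404 1255.57068373] [-2.13807068  2.11446677 -0.18548257]
scene [[479.95958033   0.         276.57616448]
 [  0.         479.95958033 206.46269916]
 [  0.           0.           1.        ]] [1013.19824941 -726.59931551  726.75185757] [-2.17968202 -0.58228901  0.26881211]
```

View pics/top0.png

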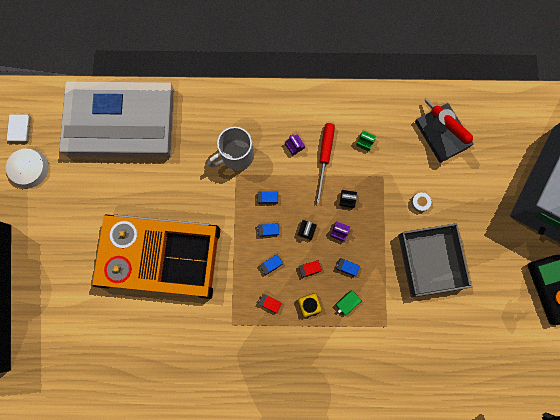

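View pics/scene0.png

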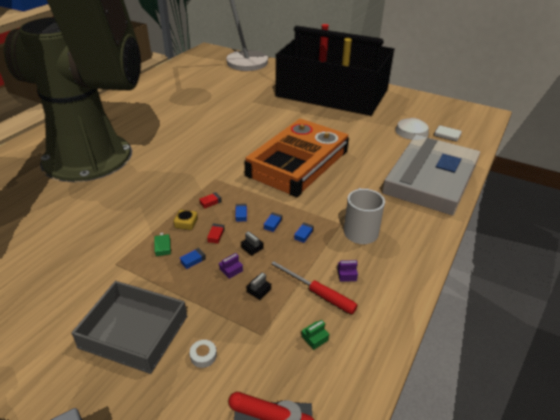

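```bash
cat > h.py <<'E'
from bench import *
import cv2,numpy as np
from scipy.spatial.transform import Rotation as R
def ray(c,uv,z):
    uv=np.atleast_2d(uv).astype(float)
    d=np.c_[uv,np.ones(len(uv))]@np.linalg.inv(c["mtx"]).T@R.from_rotvec(c["attitude"]).as_matrix().T
    o=np.array(c["origin"]);return (o+d*((z-o[2])/d[:,2])[:,None])[:,:2]
def proj(c,P):
    q=(np.atleast_2d(P)-np.array(c["origin"]))@R.from_rotvec(c["attitude"]).as_matrix()@np.array(c["mtx"]).T
    return q[:,:2]/q[:,2:]
def hsv(c): return cv2.cvtColor(c["pixels"],cv2.COLOR_RGB2HSV)
RNG=dict(blue=[(100,120,60),(125,255,255)],red=[(172,140,90),(180,255,255)],red2=[(0,170,90),(6,255,255)],orange=[(7,200,120),(16,255,255)],black=[(0,0,0),(180,255,42)],brass=[(15,90,90),(32,255,255)])
def mask(c,n):
    m=cv2.inRange(hsv(c),*[np.array(x) for x in RNG[n]])
    if n=="red": m|=mask(c,"red2")
    return m
def blobs(c,m,z,lo,hi):
    """contours -> world rects on plane z: centre, sides, long-axis angle deg"""
    out=[]
    for k in cv2.findContours(m,cv2.RETR_EXTERNAL,cv2.CHAIN_APPROX_NONE)[0]:
        a=cv2.contourArea(k)
        if not lo<a<hi: continue
        w=ray(c,k[:,0],z).astype(np.float32);(x,y),(p,q),t=cv2.minAreaRect(w)
        if p<q:p,q,t=q,p,t+90
        out.append((k[:,0].mean(0).round(0),round(x,1),round(y,1),round(p,1),round(q,1),round((t+90)%180-90,1)))
    return out
def yaw(s=None):
    s=s or read_state();M=R.from_rotvec(s["tool_rot"]).as_matrix();return np.degrees(np.arctan2(M[1,1],M[0,1])),M
def go(x,y,z,a=None):
    """print shift (25mm units, tool axes) and turn to TCP x,y,z with tool-y at world angle a deg (mod 180)"""
    s=read_state();t,M=yaw(s);d=M.T@(np.array([x,y,z])-s["position"])/25
    turn=0 if a is None else -(((a-t)+90)%180-90)
    print("shift",d.round(3),"turn",round(turn,2),"| pos",s["position"].round(1),"yaw",round(t,2),"tilt",M[:,2].round(4),"j6",s["joint_pos"][5].round(2),"F",s["force"].round(1),"w",round(s["width"],1),"t",s["time"])
E
python3 - <<'E'
from h import *
c=capture("top")
for n,z,lo,hi in(("blue",17.5,60,600),("red",17.5,60,600),("orange",60,800,99999),("brass",72,5,200)):
    print(n);[print(b) for b in blobs(c,mask(c,n),z,lo,hi)]
print("black");[print(b) for b in blobs(c,mask(c,"black"),20,60,5000)]
p=c["pixels"][:,:,::-1]
a=cv2.resize(p[205:310,85:225],None,fx=5,fy=5,interpolation=cv2.INTER_CUBIC);cv2.imwrite("pics/radio.png",a)
b=cv2.resize(p[175:330,230:390],None,fx=3.8,fy=3.8,interpolation=cv2.INTER_CUBIC);cv2.imwrite("pics/mat.png",b)
E
```

```text
blue
(array([350., 267.]), 504.1, -184.0, 37.8, 25.7, 68.7)
(array([273., 263.]), 512.8, -3.5, 38.4, 25.5, -56.9)
(array([270., 229.]), 592.8, 4.1, 38.0, 23.9, -89.4)
(array([270., 196.]), 671.4, 6.5, 36.0, 22.0, -89.4)
(array([107., 103.]), 902.4, 412.6, 71.9, 49.7, -89.4)
red
(array([272., 304.]), 417.8, -2.1, 37.3, 25.5, 64.4)
(array([312., 267.]), 503.7, -95.3, 37.9, 25.8, -71.1)
(array([117., 269.]), 494.5, 359.4, 63.6, 60.6, -89.4)
(array([327., 142.]), 808.6, -131.7, 99.5, 23.9, -8.7)
(array([458., 129.]), 846.6, -452.5, 87.7, 25.1, 46.0)
orange
brass
(array([558., 297.]), 440.2, -635.0, 26.3, 6.6, -4.7)
(array([503., 227.]), 596.5, -523.6, 24.8, 9.8, 85.3)
(array([511., 220.]), 610.7, -545.9, 19.3, 12.7, 65.5)
(array([532., 162.]), 747.7, -601.6, 15.8, 6.2, -75.2)
black
(array([550., 417.]), 179.9, -624.8, 38.0, 12.7, -89.3)
(array([310., 305.]), 416.5, -89.7, 30.9, 30.6, -44.3)
(array([547., 285.]), 461.3, -630.7, 160.4, 71.9, -4.7)
(array([407., 265.]), 512.4, -315.7, 149.2, 10.9, 10.2)
(array([185., 258.]), 521.9, 204.2, 118.1, 106.5, -5.1)
(array([446., 247.]), 526.4, -386.6, 142.8, 123.7, 9.6)
(array([  5., 297.]), 431.9, 615.0, 345.0, 23.6, 6.1)
(array([307., 230.]), 592.4, -82.8, 38.6, 35.1, -18.2)
(array([347., 199.]), 665.5, -179.8, 44.6, 37.1, -7.7)
(array([543., 191.]), 720.2, -629.8, 294.5, 115.6, -4.7)
(array([440., 139.]), 834.8, -415.0, 121.4, 93.6, 28.7)
```

View pics/mat.png

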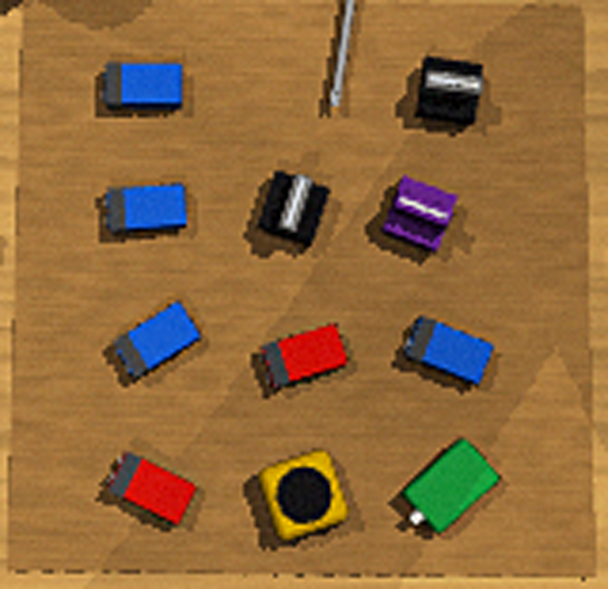

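View pics/radio.png

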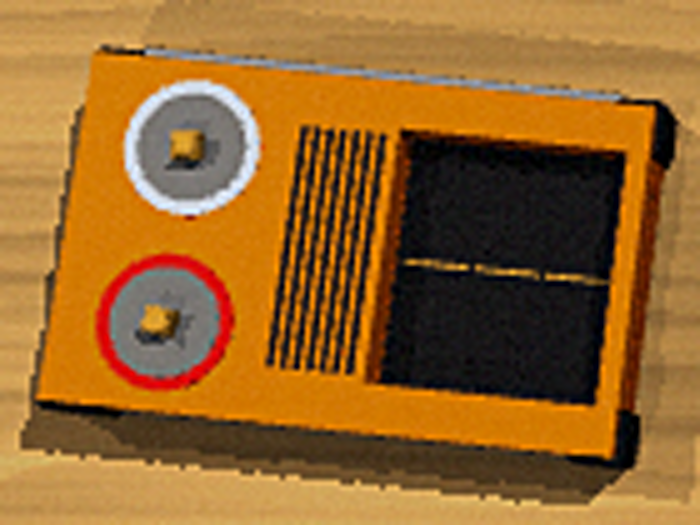

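```bash
python3 - <<'E'
from h import *
c=capture("top")
# ring centres at z=60
h=hsv(c)
sub=lambda m:(lambda o:(o.__setitem__((slice(205,310),slice(85,145)),m[205:310,85:145]),o)[1])(np.zeros_like(m))
for n,m in(("red",mask(c,"red")),("white",cv2.inRange(h,(0,0,150),(180,60,255)))):
    k=max(cv2.findContours(sub(m),cv2.RETR_EXTERNAL,cv2.CHAIN_APPROX_NONE)[0],key=cv2.contourArea)
    w=ray(c,k[:,0],60).astype(np.float32);print(n,cv2.fitEllipse(w),cv2.minAreaRect(w))
f=lambda *q:ray(c,np.array(q)/5+[85-.4,205-.4],60)
print("bay rim",f((400,130),(627,152),(598,405),(365,381)).round(1), f((400,130),(627,152),(598,405),(365,381)).mean(0))
print("face",f((97,50),(665,104),(615,458),(38,402)).round(1))
t=np.array(cv2.findContours(cv2.inRange(c["pixels"],(20,20,20),(80,80,80))[215:305,395:480],cv2.RETR_EXTERNAL,cv2.CHAIN_APPROX_NONE)[0],dtype=object)
w=max(t,key=lambda k:cv2.contourArea(np.array(k,dtype=np.int32)));w=np.array(w,dtype=np.int32)[:,0]+[395,215]
print("tub",cv2.minAreaRect(ray(c,w,45).astype(np.float32)))
go(420,2.6,300,154.4)
E
```

```text
red ((491.4578552246094, 346.18682861328125), (59.10526657104492, 59.881290435791016), 171.78173828125) ((491.59124755859375, 346.0196838378906), (58.54387664794922, 61.42827606201172), 0.6436758637428284)
white ((571.132080078125, 339.044677734375), (59.320804595947266, 59.55241012573242), 93.13594055175781) ((571.1445922851562, 339.1431579589844), (58.937034606933594, 59.32993698120117), 28.11541748046875)
bay rim [[580.2 243.9]
 [571.2 139.7]
 [456.5 148.6]
 [466.  253.9]] [518.46946916 196.53439049]
face [[615.8 385.3]
 [593.5 123. ]
 [433.1 140.2]
 [455.  400.5]]
tub ((523.7337646484375, -378.3341369628906), (140.9173126220703, 122.0025634765625), 9.943449020385742)
shift [ 15.476 -17.453   4.184] turn -41.15 | pos [ 236.8 -551.1  404.2] yaw -66.75 tilt [-4.e-04  9.e-04 -1.e+00] j6 1.57 F [ 0.6  0.  -1.1] w 85.4 t 0.2
```

Request:
{"op": "apply_moves", "data": {"series": [[[7.7,-8.7,2.1,0,0,0,50],[7.7,-8.7,2.1,0,0,0,50],[7.7,-8.7,2.1,0,0,0,50],[7.7,-8.7,2.1,0,0,0,50],[7.7,-8.7,2.1,0,0,0,50],[7.7,-8.7,2.1,0,0,0,50],[7.7,-8.7,2.1,0,0,0,50],[7.7,-8.7,2.1,0,0,0,50]]], "newtons": 40}}

```text
time: 0.87
position: [328.0, -270.0, 350.7]
tool_rot: [-3.071, -0.64, 0.001]
force: [0.0, -0.4, -1.4]
width: 49.9
grip_force: 0.0
```

Request:
{"op": "apply_moves", "data": {"series": [[[7.8,-8.75,2.1,0,0,-41.2,50],[7.8,-8.75,2.1,0,0,-41.2,50],[7.8,-8.75,2.1,0,0,-41.2,50],[7.8,-8.75,2.1,0,0,-41.2,50],[7.8,-8.75,2.1,0,0,-41.2,50],[7.8,-8.75,2.1,0,0,-41.2,50],[7.8,-8.75,2.1,0,0,-41.2,50],[7.8,-8.75,2.1,0,0,-41.2,50]]]}}

```text
time: 1.53
position: [421.8, 7.1, 299.0]
tool_rot: [-2.651, -1.683, -0.003]
force: [0.0, -0.5, 0.5]
width: 50.6
grip_force: 0.0
```

```bash
python3 - <<'E'
from h import *
go(420,2.6,300,154.4)
c=capture("wrist");print(c["mtx"][0],c["origin"],c["attitude"])
cv2.imwrite("pics/w1.png",c["pixels"][:,:,::-1])
print([b for b in blobs(c,mask(c,"red"),17.5,300,1e5)])
go(420,2.6,300,154.4)
E
```

```text
shift [-0.195  0.011 -0.041] turn 0.42 | pos [421.8   7.1 299. ] yaw -25.18 tilt [ 5.0e-04  2.5e-03 -1.0e+00] j6 2.03 F [ 0.  -0.5  0.5] w 50.6 t 1.5333
[352.05008462   0.         277.29906468] [452.67765604  75.95942227 267.89901744] [ 2.78290324 -0.6213785  -0.09283023]
[(array([426., 272.]), 502.6, -94.8, 36.2, 26.1, -71.9), (array([279., 214.]), 417.4, -1.8, 35.7, 25.7, 64.8)]
shift [-0.139  0.003 -0.037] turn 0.39 | pos [421.4   5.8 299.1] yaw -25.21 tilt [-4.0e-04  1.1e-03 -1.0e+00] j6 2.02 F [-0.3  0.4  0. ] w 50.6 t 1.5833
```

View pics/w1.png

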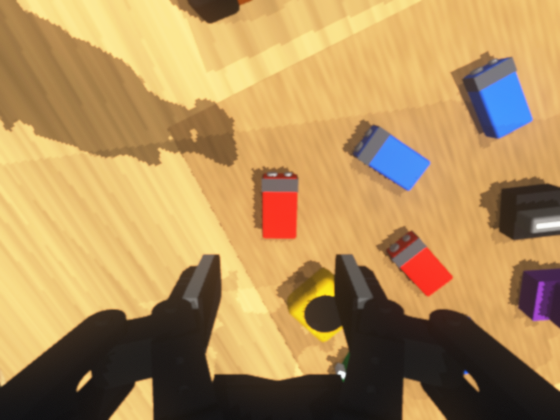

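Request:
{"op": "apply_moves", "data": {"series": [[[-0.1,0,3.5,0,0,0,50],[-0.1,0,3.5,0,0,0,50],[-0.1,0,4.85,0,0,0,50],[-0.1,0,4.85,0,0,0,50],[-0.1,0,4.85,0,0,0,0],[-0.1,0,4.85,0,0,0,0],[-0.1,0,4.85,0,0,0,0],[-0.1,0,4.85,0,0,0,0]]], "newtons": 40}}

```text
time: 2.25
position: [421.1, -0.1, 180.6]
tool_rot: [2.656, 1.673, 0.006]
force: [0.1, -0.2, -0.3]
width: 25.6
grip_force: 42.6
```

Request:
{"op": "apply_moves", "data": {"series": [[[0,0,0,0,0,0,0],[0,0,-1,0,0,0,0],[0,0,-2,0,0,0,0],[0,0,-3.5,0,0,0,0],[0,0,-3.5,0,0,0,0]]]}}

```text
time: 2.67
position: [422.4, 0.3, 272.4]
tool_rot: [2.653, 1.673, 0.013]
force: [2.4, 0.2, 0.2]
width: 25.6
grip_force: 42.6
```

Request:
{"op": "apply_moves", "data": {"series": [[[-5.7,4.9,0,0,0,0,0],[-5.7,4.9,0,0,0,0,0],[-5.7,4.9,0,0,0,0,0],[-5.7,4.9,0,0,0,0,0],[-5.7,4.9,0,0,0,0,0],[-5.7,4.9,0,0,0,0,0]]]}}

```text
time: 3.17
position: [470.3, -185.1, 267.0]
tool_rot: [2.658, 1.667, 0.002]
force: [1.2, 0.4, -1.4]
width: 24.9
grip_force: 42.6
```

Request:
{"op": "apply_moves", "data": {"series": [[[-5.6,4.8,0,0,0,0,0],[-5.6,4.8,0,0,0,0,0],[-5.6,4.8,0,0,0,0,0],[-5.6,4.8,0,0,0,0,0],[-5.6,4.8,0,0,0,0,0],[-5.6,4.8,0,0,0,0,0],[-5.6,4.8,0,0,0,0,0]]]}}

```text
time: 3.75
position: [516.5, -359.4, 265.9]
tool_rot: [-2.658, -1.674, -0.001]
force: [0.3, 0.3, -0.2]
width: 25.4
grip_force: 42.6
```

```bash
python3 - <<'E'
from h import *
go(520,-357,195)
E
```

```text
shift [0.146 0.084 2.838] turn 0 | pos [ 516.5 -359.4  265.9] yaw -25.61 tilt [ 1.e-04  5.e-04 -1.e+00] j6 1.41 F [ 0.3  0.3 -0.2] w 25.4 t 3.75
```

Request:
{"op": "apply_moves", "data": {"series": [[[0.1,0.1,1.5,0,0,0,0],[0.1,0.1,2.8,0,0,0,0],[0.1,0.1,2.8,0,0,0,0],[0.1,0.1,2.8,0,0,0,36],[0.1,0.1,2.8,0,0,0,36],[0.1,0.1,2.8,0,0,0,36],[0.1,0.1,0.5,0,0,0,36],[0.1,0.1,0,0,0,0,50]]]}}

```text
time: 4.42
position: [520.0, -357.8, 268.9]
tool_rot: [2.657, 1.675, 0.001]
force: [0.7, -0.7, 0.3]
width: 46.6
grip_force: 0.0
```

```bash
python3 - <<'E'
from h import *
go(501.3,-89.7,270,18.5)
E
```

```text
shift [ 9.355 -5.297 -0.05 ] turn -44.03 | pos [ 520.  -357.8  268.9] yaw -25.53 tilt [ 7.e-04 -5.e-04 -1.e+00] j6 1.41 F [ 0.7 -0.7  0.3] w 46.6 t 4.4167
```

Request:
{"op": "apply_moves", "data": {"series": [[[9.35,-5.3,0,0,0,-44,50],[9.35,-5.3,0,0,0,-44,50],[9.35,-5.3,0,0,0,-44,50],[9.35,-5.3,0,0,0,-44,50],[9.35,-5.3,0,0,0,-44,50],[9.35,-5.3,0,0,0,-44,50],[9.35,-5.3,0,0,0,-44,50],[9.35,-5.3,0,0,0,-44,50]]]}}

```text
time: 5.08
position: [501.2, -86.5, 268.2]
tool_rot: [1.828, 2.552, 0.004]
force: [-0.2, 0.7, 0.4]
width: 50.0
grip_force: 0.0
```

```bash
python3 - <<'E'
from h import *
c=capture("wrist")
print([b for b in blobs(c,mask(c,"red"),17.5,300,1e5)])
go(501.3,-89.7,179,18.5)
E
```

```text
[(array([275., 227.]), 502.8, -95.3, 36.0, 25.6, -72.2)]
shift [-0.044 -0.043  3.565] turn 0.14 | pos [501.7 -88.3 268.1] yaw 18.64 tilt [ 3.4e-03 -6.0e-04 -1.0e+00] j6 1.07 F [-0.1 -0.2  0.8] w 49.8 t 5.1333
```

Request:
{"op": "apply_moves", "data": {"series": [[[-0.05,-0.05,1.6,0,0,0,50],[-0.05,-0.05,3.0,0,0,0,50],[-0.05,-0.05,3.6,0,0,0,50],[-0.05,-0.05,3.6,0,0,0,50],[-0.05,-0.05,3.6,0,0,0,0],[-0.05,-0.05,3.6,0,0,0,0],[-0.05,-0.05,3.6,0,0,0,0],[-0.05,-0.05,3.6,0,0,0,0]]]}}

```text
time: 5.8
position: [501.7, -92.1, 177.9]
tool_rot: [1.835, 2.545, 0.002]
force: [0.0, -0.1, 5.3]
width: 25.5
grip_force: 40.2
```

Request:
{"op": "apply_moves", "data": {"series": [[[0,0,0,0,0,0,0],[0,0,-1,0,0,0,0],[0,0,-2,0,0,0,0],[0,0,-3.5,0,0,0,0],[0,0,-3.5,0,0,0,0]]]}}

```text
time: 6.22
position: [503.2, -92.1, 270.3]
tool_rot: [1.831, 2.541, 0.007]
force: [1.7, 0.0, -0.1]
width: 25.5
grip_force: 39.6
```

Request:
{"op": "apply_moves", "data": {"series": [[[-6.2,-0.9,0,0,0,0,0],[-6.2,-0.9,0,0,0,0,0],[-6.2,-0.9,0,0,0,0,0],[-6.2,-0.9,0,0,0,0,0],[-6.2,-0.9,0,0,0,0,0],[-12.4,-1.9,0,0,0,0,0],[-12.4,-1.9,0,0,0,0,0],[-12.4,-1.9,0,0,0,0,0]]]}}

```text
time: 6.88
position: [548.5, -370.1, 264.2]
tool_rot: [1.835, 2.549, 0.0]
force: [1.8, -0.4, -0.2]
width: 25.3
grip_force: 39.6
```

```bash
python3 - <<'E'
from h import *
go(555.6,-398,195)
E
```

```text
shift [-1.148 -0.089  2.769] turn 0 | pos [ 548.5 -370.1  264.2] yaw 18.51 tilt [ 1.e-03 -4.e-04 -1.e+00] j6 0.65 F [ 1.8 -0.4 -0.2] w 25.3 t 6.8833
```

Request:
{"op": "apply_moves", "data": {"series": [[[-1.15,-0.1,1.5,0,0,0,0],[-1.15,-0.1,2.8,0,0,0,0],[-1.15,-0.1,2.8,0,0,0,0],[-1.15,-0.1,2.8,0,0,0,36],[-1.15,-0.1,2.8,0,0,0,36],[-1.15,-0.1,2.8,0,0,0,36],[-1.15,-0.1,0.5,0,0,0,36],[-1.15,-0.1,0,0,0,0,50]]]}}

```text
time: 7.55
position: [555.3, -396.2, 266.7]
tool_rot: [1.834, 2.549, 0.0]
force: [1.7, -1.1, 1.0]
width: 46.4
grip_force: 0.0
```

```bash
python3 - <<'E'
from h import *
c=capture("top")
for n in("blue","red"):[print(n,b) for b in blobs(c,mask(c,n),17.5,60,600) if b[1]<700]
go(510,0.8,270,33.1)
E
```

```text
blue (array([350., 267.]), 504.1, -184.0, 37.8, 25.8, 68.7)
blue (array([273., 263.]), 512.8, -3.6, 38.4, 25.6, -57.3)
blue (array([270., 229.]), 592.9, 3.3, 38.2, 25.8, -84.6)
blue (array([270., 196.]), 671.4, 6.5, 36.0, 22.0, -89.4)
red (array([424., 264.]), 515.0, -357.1, 37.1, 26.1, 66.3)
red (array([117., 269.]), 494.5, 359.4, 63.6, 60.6, -89.4)
red (array([441., 248.]), 552.6, -399.1, 37.8, 25.7, -71.2)
shift [15.721  3.264  0.041] turn -14.58 | pos [ 557.5 -397.8  274.2] yaw 18.52 tilt [ 0.0097 -0.0069 -0.9999] j6 0.63 F [ 1.4 -1.3  5.5] w 49.9 t 7.6
```

Request:
{"op": "apply_moves", "data": {"series": [[[7.9,1.6,0,0,0,0,50],[7.9,1.6,0,0,0,0,50],[7.9,1.6,0,0,0,0,50],[7.9,1.6,0,0,0,0,50],[7.9,1.6,0,0,0,0,50]]]}}

```text
time: 8.02
position: [530.2, -194.3, 265.9]
tool_rot: [1.833, 2.547, 0.003]
force: [0.6, 0.8, -0.6]
width: 50.0
grip_force: 0.0
```

Request:
{"op": "apply_moves", "data": {"series": [[[7.8,1.65,0,0,0,-14.6,50],[7.8,1.65,0,0,0,-14.6,50],[7.8,1.65,0,0,0,-14.6,50],[7.8,1.65,0,0,0,-14.6,50],[7.8,1.65,0,0,0,-14.6,50],[7.8,1.65,0,0,0,-14.6,50],[7.8,1.65,0,0,0,-14.6,50]]]}}

```text
time: 8.6
position: [508.0, 3.0, 265.5]
tool_rot: [1.49, 2.762, 0.003]
force: [-0.1, -0.9, 0.7]
width: 49.9
grip_force: 0.0
```

```bash
python3 - <<'E'
from h import *
c=capture("wrist")
for n in("blue",):[print(n,b) for b in blobs(c,mask(c,n),17.5,300,60000) if b[1]<700]
go(510,0.8,180,33.1)
E
```

```text
blue (array([139., 400.]), 503.7, -182.0, 42.1, 26.7, 86.7)
blue (array([475., 313.]), 665.9, 18.8, 32.2, 13.5, -0.8)
blue (array([386., 271.]), 590.5, 8.4, 26.9, 26.9, -85.3)
blue (array([277., 226.]), 512.2, -3.0, 35.9, 25.2, -56.8)
shift [-0.062  0.028  3.411] turn 0.09 | pos [508.3   1.8 265.3] yaw 33.19 tilt [ 3.5e-03 -5.0e-04 -1.0e+00] j6 1.0 F [-0.  -0.1 -0.1] w 50.1 t 8.65
```

Request:
{"op": "apply_moves", "data": {"series": [[[-0.05,0.05,1.6,0,0,0,50],[-0.05,0.05,3.0,0,0,0,50],[-0.05,0.05,3.4,0,0,0,50],[-0.05,0.05,3.4,0,0,0,50],[-0.05,0.05,3.4,0,0,0,0],[-0.05,0.05,3.4,0,0,0,0],[-0.05,0.05,3.4,0,0,0,0],[-0.05,0.05,3.4,0,0,0,0]]]}}

```text
time: 9.32
position: [510.8, 0.3, 180.4]
tool_rot: [1.497, 2.758, 0.002]
force: [-0.4, -1.7, 7.5]
width: 25.6
grip_force: 40.5
```

Request:
{"op": "apply_moves", "data": {"series": [[[0,0,0,0,0,0,0],[0,0,-1,0,0,0,0],[0,0,-2,0,0,0,0],[0,0,-3.5,0,0,0,0],[0,0,-3.5,0,0,0,0]]]}}

```text
time: 9.73
position: [512.4, 0.6, 272.9]
tool_rot: [1.493, 2.754, 0.008]
force: [1.6, 0.2, 0.3]
width: 25.2
grip_force: 39.8
```

```bash
python3 - <<'E'
from h import *
go(487.8,180.3,270,84.9)
E
```

```text
shift [6.564 3.096 0.105] turn -51.84 | pos [512.4   0.6 272.9] yaw 33.06 tilt [ 1.030e-02  1.000e-04 -9.999e-01] j6 0.99 F [1.6 0.2 0.3] w 25.2 t 9.7333
```

Request:
{"op": "apply_moves", "data": {"series": [[[6.55,3.1,0,0,0,-51.8,0],[6.55,3.1,0,0,0,-51.8,0],[6.55,3.1,0,0,0,-51.8,0],[6.55,3.1,0,0,0,-51.8,0],[6.55,3.1,0,0,0,-51.8,0],[6.55,3.1,0,0,0,-51.8,0],[6.55,3.1,0,0,0,-51.8,0],[6.55,3.1,0,0,0,-51.8,0]]]}}

```text
time: 10.4
position: [485.2, 180.9, 266.7]
tool_rot: [0.13, 3.138, 0.001]
force: [0.6, 0.3, -0.5]
width: 25.3
grip_force: 39.8
```

Request:
{"op": "apply_moves", "data": {"series": [[[0,0,0,0,0,0,0],[0,0,0,0,0,0,0],[0,0,0,0,0,0,0]]]}}

```text
time: 10.65
position: [485.3, 180.0, 266.3]
tool_rot: [0.143, 3.138, 0.0]
force: [-0.1, -0.5, -0.9]
width: 25.4
grip_force: 39.8
```

```bash
python3 - <<'E'
from h import *
c=capture("wrist")
cv2.imwrite("pics/w2.png",c["pixels"][:,:,::-1])
for n in("blue",):[print(n,b) for b in blobs(c,mask(c,n),110,300,60000)]
go(490.3,180.1,213.5,84.9)
E
```

```text
blue (array([ 54., 355.]), 506.2, 82.3, 28.3, 8.9, -58.9)
blue (array([278., 293.]), 486.0, 181.4, 37.8, 26.2, -6.7)
blue (array([281., 224.]), 455.5, 184.1, 22.4, 4.8, 84.8)
shift [-0.196  0.023  2.111] turn -0.11 | pos [485.3 180.  266.3] yaw 84.79 tilt [ 5.e-04  2.e-04 -1.e+00] j6 0.45 F [-0.2  0.1  0.1] w 25.2 t 10.7
```

View pics/w2.png

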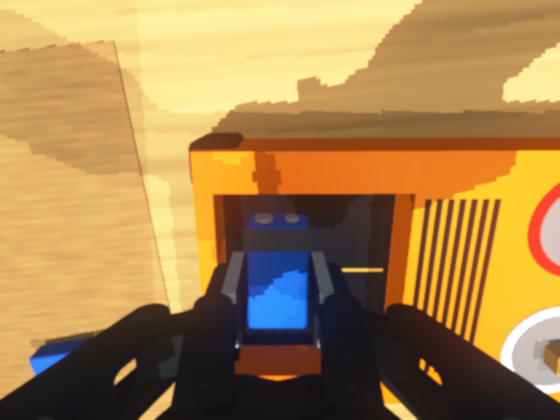

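```bash
python3 - <<'E'
from h import *
c=capture("wrist")
print([b for b in blobs(c,mask(c,"blue"),104,300,60000)])
print("band top edge",ray(c,[(247,229),(310,229),(247,251),(310,251),(249,328),(309,328)],104).round(1))
print("rim",ray(c,[(214,195),(414,195),(191,150)],60).round(1))
b=np.array([518.4,196.6]);rx=np.array([.996,-.089]);ry=np.array([.089,.996])
for u,v in((-58,-52.5),(-58,52.5),(-80,-130+66)):print("model",b+u*rx+v*ry)
go(490.3,180.1,213.5,84.9)
E
```

```text
[(array([ 54., 355.]), 510.8, 77.4, 29.6, 9.2, -60.0), (array([278., 291.]), 489.5, 180.9, 39.5, 27.4, -6.4), (array([281., 224.]), 457.6, 183.9, 23.4, 5.0, 84.8)]
band top edge [[459.4 171.1]
 [461.7 196.1]
 [468.9 170. ]
 [471.2 195.5]
 [505.4 166.6]
 [507.8 192.7]]
rim [[455.9 150.7]
 [465.2 253.5]
 [431.8 142.7]]
model [455.9595 149.472 ]
model [465.3045 254.052 ]
model [433.024 139.976]
shift [-0.198  0.025  2.105] turn -0.1 | pos [485.3 179.9 266.1] yaw 84.8 tilt [ 3.e-04  1.e-04 -1.e+00] j6 0.45 F [-0.2 -0.2 -0.4] w 25.4 t 10.75
```

Request:
{"op": "apply_moves", "data": {"series": [[[-0.2,0,0.8,0,0,0,0],[-0.2,0,1.5,0,0,0,0],[-0.2,0,2.1,0,0,0,0],[-0.2,0,2.1,0,0,0,0],[-0.2,0,2.1,0,0,0,0]]]}}

```text
time: 11.17
position: [489.9, 179.3, 213.2]
tool_rot: [-0.142, -3.137, 0.001]
force: [0.0, -0.1, -0.9]
width: 25.1
grip_force: 42.4
```

Request:
{"op": "apply_moves", "data": {"series": [[[0,0,0,0,0,0,32],[0,0,0,0,0,0,32],[0,0,0,0,0,0,32],[0,0,-1,0,0,0,32],[0,0,-2.2,0,0,0,50],[0,0,-2.2,0,0,0,50]]]}}

```text
time: 11.67
position: [492.3, 180.4, 273.8]
tool_rot: [0.141, 3.131, 0.005]
force: [1.5, 0.4, -0.1]
width: 49.8
grip_force: 0.0
```

```bash
python3 - <<'E'
from h import *
c=capture("top")
for n in("blue",):[print(n,b) for b in blobs(c,mask(c,n),17.5,60,600) if b[1]<700]
print([b for b in blobs(c,mask(c,"blue"),49.5,60,600) if b[2]>50])
go(595,8.5,270,2)
E
```

```text
blue (array([350., 267.]), 504.1, -184.0, 37.8, 25.8, 68.7)
blue (array([270., 229.]), 592.8, 4.1, 38.0, 23.9, -89.4)
blue (array([270., 196.]), 671.4, 6.5, 36.0, 22.0, -89.4)
[(array([107., 103.]), 889.7, 401.2, 70.0, 48.4, -89.4)]
shift [-4.726 -6.472  0.086] turn 82.85 | pos [491.8 180.2 271.9] yaw 84.85 tilt [ 0.0061  0.0022 -1.    ] j6 0.44 F [0.2 0.5 0.2] w 49.8 t 11.7167
```

Request:
{"op": "apply_moves", "data": {"series": [[[-4.6,-6.5,0,0,0,56,50],[-4.6,-6.5,0,0,0,56,50],[-4.6,-6.5,0,0,0,56,50],[-4.6,-6.5,0,0,0,56,50],[-4.6,-6.5,0,0,0,56,50],[-4.6,-6.5,0,0,0,56,50],[-4.6,-6.5,0,0,0,56,50],[-4.6,-6.5,0,0,0,56,50]]]}}

```text
time: 12.38
position: [590.1, 6.4, 267.6]
tool_rot: [-1.608, -2.698, 0.001]
force: [0.2, 0.2, -0.9]
width: 50.0
grip_force: 0.0
```

Request:
{"op": "apply_moves", "data": {"series": [[[0,0,0,0,0,23.4,50],[0,0,0,0,0,23.4,50],[0,0,0,0,0,23.4,50],[0,0,0,0,0,23.4,50],[0,0,0,0,0,23.4,50],[0,0,0,0,0,23.4,50]]]}}

```text
time: 12.88
position: [589.9, 7.5, 268.0]
tool_rot: [-2.111, -2.326, 0.001]
force: [0.3, 0.2, -0.1]
width: 50.3
grip_force: 0.0
```

```bash
python3 - <<'E'
from h import *
c=capture("wrist")
for n in("blue",):[print(n,b) for b in blobs(c,mask(c,n),17.5,300,60000) if b[1]<700]
cc=capture("top")
print([b for b in blobs(cc,mask(cc,"blue"),49.5,60,600) if b[2]>50])
go(592.5,8.5,180,5.4)
E
```

```text
blue (array([399., 226.]), 669.5, 7.3, 36.6, 26.3, -89.6)
blue (array([282., 220.]), 592.4, 4.0, 36.1, 25.4, -85.1)
[(array([192., 269.]), 494.9, 179.9, 37.4, 25.7, -6.3), (array([107., 103.]), 889.7, 400.7, 71.0, 48.4, -89.4)]
shift [0.032 0.106 3.528] turn 0.11 | pos [590.    7.4 268.2] yaw 5.51 tilt [-4.e-04 -0.e+00 -1.e+00] j6 1.49 F [ 0.4 -0.1 -0.2] w 49.9 t 12.9833
```

Request:
{"op": "apply_moves", "data": {"series": [[[0.07,0.1,1.6,0,0,0,50],[0.07,0.1,3.0,0,0,0,50],[0.07,0.1,3.5,0,0,0,50],[0.07,0.1,3.5,0,0,0,50],[0.07,0.1,3.5,0,0,0,0],[0.07,0.1,3.5,0,0,0,0],[0.07,0.1,3.5,0,0,0,0],[0.07,0.1,3.5,0,0,0,0]]]}}

```text
time: 13.65
position: [593.4, 9.4, 182.6]
tool_rot: [2.112, 2.323, 0.003]
force: [0.4, -0.5, -0.1]
width: 25.1
grip_force: 41.1
```

Request:
{"op": "apply_moves", "data": {"series": [[[0,0,0,0,0,0,0],[0,0,-1,0,0,0,0],[0,0,-2,0,0,0,0],[0,0,-3.5,0,0,0,0],[0,0,-3.5,0,0,0,0]]]}}

```text
time: 14.07
position: [595.3, 9.4, 275.8]
tool_rot: [2.108, 2.319, 0.011]
force: [2.0, 0.1, 0.5]
width: 25.1
grip_force: 41.1
```

```bash
python3 - <<'E'
from h import *
go(546.6,175,270,84.9)
E
```

```text
shift [ 6.777 -1.31   0.211] turn -79.45 | pos [595.3   9.4 275.8] yaw 5.45 tilt [ 1.050e-02  1.000e-04 -9.999e-01] j6 1.49 F [2.  0.1 0.5] w 25.1 t 14.0667
```

Request:
{"op": "apply_moves", "data": {"series": [[[6.8,-1.3,0,0,0,-56,0],[6.8,-1.3,0,0,0,-56,0],[6.8,-1.3,0,0,0,-56,0],[6.8,-1.3,0,0,0,-56,0],[6.8,-1.3,0,0,0,-56,0],[6.8,-1.3,0,0,0,-56,0],[6.8,-1.3,0,0,0,-56,0],[6.8,-1.3,0,0,0,-56,0]]]}}

```text
time: 14.73
position: [543.9, 176.3, 269.0]
tool_rot: [0.763, 3.046, 0.001]
force: [-0.5, 0.1, -0.2]
width: 24.7
grip_force: 41.1
```

Request:
{"op": "apply_moves", "data": {"series": [[[0,0,0,0,0,-23.4,0],[0,0,0,0,0,-23.4,0],[0,0,0,0,0,-23.4,0],[0,0,0,0,0,-23.4,0],[0,0,0,0,0,-23.4,0],[0,0,0,0,0,-23.4,0]]]}}

```text
time: 15.23
position: [544.1, 175.6, 268.8]
tool_rot: [0.143, 3.138, 0.0]
force: [0.6, -0.5, -0.3]
width: 25.0
grip_force: 41.1
```

```bash
python3 - <<'E'
from h import *
c=capture("wrist")
print([b for b in blobs(c,mask(c,"blue"),102,300,60000)])
go(546.6,175,215,84.9)
E
```

```text
[(array([281., 290.]), 550.5, 177.7, 37.1, 30.4, -5.2), (array([279., 226.]), 518.9, 179.1, 24.7, 6.1, 84.8), (array([275., 144.]), 487.0, 181.1, 26.9, 19.7, -6.5)]
shift [-0.102 -0.014  2.151] turn -0.12 | pos [544.  175.6 268.8] yaw 84.78 tilt [ 6.e-04  2.e-04 -1.e+00] j6 0.4 F [ 0.  -0.8 -0.8] w 25.3 t 15.2833
```

Request:
{"op": "apply_moves", "data": {"series": [[[-0.05,0,0.8,0,0,0,0],[-0.05,0,1.5,0,0,0,0],[-0.05,0,2.15,0,0,0,0],[-0.05,0,2.15,0,0,0,0],[-0.05,0,2.15,0,0,0,0]]]}}

```text
time: 15.7
position: [545.0, 175.4, 214.3]
tool_rot: [-0.142, -3.137, 0.0]
force: [0.4, 0.0, -1.1]
width: 25.1
grip_force: 45.2
```

Request:
{"op": "apply_moves", "data": {"series": [[[0,0,0,0,0,0,32],[0,0,0,0,0,0,32],[0,0,0,0,0,0,32],[0,0,-1,0,0,0,32],[0,0,-2.2,0,0,0,50],[0,0,-2.2,0,0,0,50]]]}}

```text
time: 16.2
position: [547.3, 176.1, 275.2]
tool_rot: [0.141, 3.131, 0.004]
force: [1.0, -0.2, 0.5]
width: 49.7
grip_force: 0.0
```

```bash
python3 - <<'E'
from h import *
go(669.5,12.5,270,0.5)
E
```

```text
shift [-5.454 -6.08   0.231] turn 84.34 | pos [547.3 176.1 275.2] yaw 84.84 tilt [ 0.0075  0.0024 -1.    ] j6 0.4 F [ 1.  -0.2  0.5] w 49.7 t 16.2
```

Request:
{"op": "apply_moves", "data": {"series": [[[-5.45,-6.1,0,0,0,56,50],[-5.45,-6.1,0,0,0,56,50],[-5.45,-6.1,0,0,0,56,50],[-5.45,-6.1,0,0,0,56,50],[-5.45,-6.1,0,0,0,56,50],[-5.45,-6.1,0,0,0,56,50],[-5.45,-6.1,0,0,0,56,50],[-5.45,-6.1,0,0,0,56,50]]]}}

```text
time: 16.87
position: [667.7, 10.2, 269.6]
tool_rot: [1.609, 2.698, 0.0]
force: [-0.3, 0.7, 1.0]
width: 49.8
grip_force: 0.0
```

Request:
{"op": "apply_moves", "data": {"series": [[[0,0,0,0,0,28.3,50],[0,0,0,0,0,28.3,50],[0,0,0,0,0,28.3,50],[0,0,0,0,0,28.3,50],[0,0,0,0,0,28.3,50],[0,0,0,0,0,28.3,50]]]}}

```text
time: 17.37
position: [667.3, 11.3, 269.8]
tool_rot: [2.207, 2.235, 0.0]
force: [0.6, -0.4, 0.1]
width: 50.0
grip_force: 0.0
```

```bash
python3 - <<'E'
from h import *
c=capture("wrist")
for n in("blue",):[print(n,b) for b in blobs(c,mask(c,n),17.5,300,60000)]
cc=capture("top")
print([b for b in blobs(cc,mask(cc,"blue"),49.5,60,600) if b[2]>50])
go(670.3,13,180,0.5)
E
```

```text
blue (array([284., 219.]), 670.8, 7.3, 35.4, 25.3, -89.3)
[(array([189., 269.]), 495.1, 185.3, 35.9, 14.8, -6.3), (array([192., 244.]), 552.0, 181.2, 37.1, 14.7, -5.7), (array([107., 103.]), 889.7, 400.7, 71.0, 48.4, -89.4)]
shift [0.065 0.123 3.591] turn 0.21 | pos [667.2  11.3 269.8] yaw 0.71 tilt [ 2.e-04  0.e+00 -1.e+00] j6 1.58 F [-0.5  0.9  0.3] w 49.6 t 17.4667
```

Request:
{"op": "apply_moves", "data": {"series": [[[0.08,0.13,1.6,0,0,0,50],[0.08,0.13,3.0,0,0,0,50],[0.08,0.13,3.55,0,0,0,50],[0.08,0.13,3.55,0,0,0,50],[0.08,0.13,3.55,0,0,0,0],[0.08,0.13,3.55,0,0,0,0],[0.08,0.13,3.55,0,0,0,0],[0.08,0.13,3.55,0,0,0,0]]]}}

```text
time: 18.13
position: [671.4, 13.3, 182.9]
tool_rot: [2.209, 2.231, 0.004]
force: [-0.0, 0.4, 0.4]
width: 25.2
grip_force: 41.5
```

Request:
{"op": "apply_moves", "data": {"series": [[[0,0,0,0,0,0,0],[0,0,-1,0,0,0,0],[0,0,-2,0,0,0,0],[0,0,-3.5,0,0,0,0],[0,0,-3.5,0,0,0,0]]]}}

```text
time: 18.55
position: [673.2, 13.4, 276.6]
tool_rot: [2.205, 2.227, 0.013]
force: [1.5, -0.1, 0.9]
width: 25.1
grip_force: 41.6
```

```bash
python3 - <<'E'
from h import *
go(520.4,219.5,270,-5.1)
E
```

```text
shift [ 8.303 -6.035  0.199] turn 5.66 | pos [673.2  13.4 276.6] yaw 0.56 tilt [ 1.120e-02  2.000e-04 -9.999e-01] j6 1.58 F [ 1.5 -0.1  0.9] w 25.1 t 18.55
```

Request:
{"op": "apply_moves", "data": {"series": [[[8.3,-6.0,0,0,0,5.7,0],[8.3,-6.0,0,0,0,5.7,0],[8.3,-6.0,0,0,0,5.7,0],[8.3,-6.0,0,0,0,5.7,0],[8.3,-6.0,0,0,0,5.7,0],[8.3,-6.0,0,0,0,5.7,0],[8.3,-6.0,0,0,0,5.7,0],[8.3,-6.0,0,0,0,5.7,0]]]}}

```text
time: 19.22
position: [517.1, 221.4, 269.1]
tool_rot: [2.314, 2.125, 0.001]
force: [0.7, 0.3, -0.4]
width: 25.2
grip_force: 41.5
```

Request:
{"op": "apply_moves", "data": {"series": [[[0,0,0,0,0,0,0],[0,0,0,0,0,0,0],[0,0,0,0,0,0,0]]]}}

```text
time: 19.47
position: [519.5, 218.3, 268.6]
tool_rot: [2.321, 2.117, 0.001]
force: [0.0, 0.2, -0.5]
width: 25.2
grip_force: 41.5
```

```bash
python3 - <<'E'
from h import *
c=capture("wrist")
print([b for b in blobs(c,mask(c,"blue"),102,300,60000)])
cv2.imwrite("pics/w3.png",c["pixels"][:,:,::-1])
go(520.4,219.5,215,-5.1)
E
```

```text
[(array([355., 282.]), 553.2, 213.2, 26.5, 11.0, -71.7), (array([277., 291.]), 517.8, 211.3, 37.2, 27.7, 84.7), (array([277., 228.]), 520.7, 242.5, 24.7, 5.7, -5.3)]
shift [0.054 0.034 2.139] turn -0.17 | pos [519.4 218.2 268.5] yaw -5.27 tilt [ 4.e-04 -1.e-04 -1.e+00] j6 2.06 F [-0.2  0.2 -1.2] w 25.5 t 19.5167
```

View pics/w3.png

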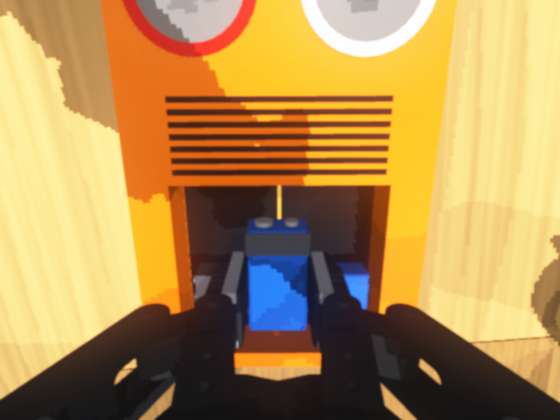

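Request:
{"op": "apply_moves", "data": {"series": [[[0.07,0.03,0.8,0,0,0,0],[0.07,0.03,1.5,0,0,0,0],[0.07,0.03,2.15,0,0,0,0],[0.07,0.03,2.15,0,0,0,0],[0.07,0.03,2.15,0,0,0,0]]]}}

```text
time: 19.93
position: [519.9, 220.0, 214.0]
tool_rot: [-2.321, -2.117, 0.002]
force: [1.1, -0.2, -0.3]
width: 25.3
grip_force: 46.6
```

Request:
{"op": "apply_moves", "data": {"series": [[[0,0,0,0,0,0,32],[0,0,0,0,0,0,32],[0,0,0,0,0,0,32],[0,0,-1,0,0,0,32],[0,0,-2.2,0,0,0,50],[0,0,-2.2,0,0,0,50]]]}}

```text
time: 20.43
position: [521.4, 221.9, 275.1]
tool_rot: [2.317, 2.118, 0.011]
force: [0.6, 0.6, 1.2]
width: 49.9
grip_force: 0.0
```

```bash
python3 - <<'E'
from h import *
# shaft tops: fixed point. go back along -y radio so that wrist camera sees shafts: want camera (about 70mm ahead along tool x) above shafts midpoint
go(524,262,290)
E
```

```text
shift [ 1.609 -0.038 -0.59 ] turn 0 | pos [521.4 221.9 275.1] yaw -5.16 tilt [ 0.0072  0.003  -1.    ] j6 2.06 F [0.6 0.6 1.2] w 49.9 t 20.4333
```

Request:
{"op": "apply_moves", "data": {"series": [[[2.8,0,-0.6,0,0,0,50],[2.8,0,-0.6,0,0,0,50],[2.8,0,-0.6,0,0,0,50],[2.8,0,-0.6,0,0,0,50],[2.8,0,-0.6,0,0,0,50],[2.8,0,-0.6,0,0,0,50]]]}}

```text
time: 20.93
position: [525.3, 290.0, 284.2]
tool_rot: [2.32, 2.119, -0.002]
force: [0.1, 0.4, 0.1]
width: 50.1
grip_force: 0.0
```

```bash
python3 - <<'E'
from h import *
c=capture("wrist");np.save("w4.npy",c,allow_pickle=True)
print(c["origin"])
p=proj(c,[(491.5,346.2,72),(571.1,339,72)]);print(p)
cv2.imwrite("pics/w4.png",c["pixels"][:,:,::-1][60:360] if 0 else c["pixels"][:,:,::-1])
E
```

```text
[531.00304481 365.49102225 252.8611165 ]
[[203.81247859 141.51650534]
 [360.54208044 141.49969655]]
```

View pics/w4.png

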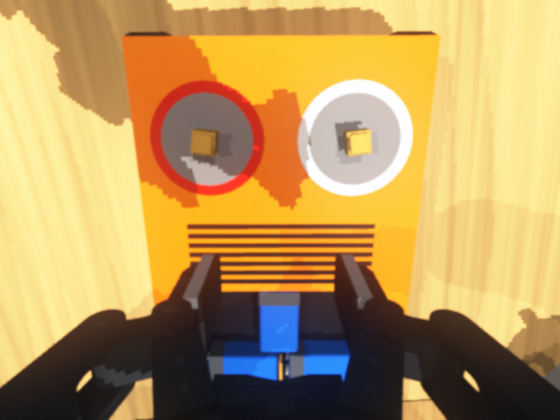

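```bash
python3 - <<'E'
from h import *
c=np.load("w4.npy",allow_pickle=True).item()
H=hsv(c);p=proj(c,[(491.5,346.2,72),(571.1,339,72)])
ims=[]
for u,v in p:
    u,v=int(u),int(v);sl=(slice(v-28,v+28),slice(u-28,u+28))
    m=np.zeros(H.shape[:2],np.uint8);m[sl]=(H[sl][:,:,1]>110)*255
    k=max(cv2.findContours(m,cv2.RETR_EXTERNAL,cv2.CHAIN_APPROX_NONE)[0],key=cv2.contourArea)
    for z in(72,74): 
        (x,y),s,t=cv2.minAreaRect(ray(c,k[:,0],z).astype(np.float32));print(z,np.round((x,y),1),np.round(s,1),round(t,1))
    print(H[v-2:v+3,u-2:u+3,2].mean(),np.median(H[sl][:,:,1]))
    ims.append(cv2.resize(c["pixels"][sl][:,:,::-1],None,fx=7,fy=7,interpolation=cv2.INTER_CUBIC))
cv2.imwrite("pics/sh.png",np.hstack(ims))
for r,m in(("red",mask(c,"red")),("white",cv2.inRange(H,(0,0,200),(180,60,255)))):
    m[:60]=0;m[210:]=0;m[:,:125]=0;m[:,430:]=0
    k=max(cv2.findContours(m,cv2.RETR_EXTERNAL,cv2.CHAIN_APPROX_NONE)[0],key=cv2.contourArea)
    print(r,np.round(cv2.fitEllipse(ray(c,k[:,0],60).astype(np.float32))[0],1))
E
```

```text
72 [491.6 345.8] [13.4 13.6] 77.6
74 [492. 346.] [13.2 13.4] 77.6
181.48 51.0
72 [569.6 339. ] [12.7 12.6] 2.0
74 [569.2 339.2] [12.6 12.5] 2.0
253.0 22.0
red [490.6 345.5]
white [570.6 338.4]
```

View pics/sh.png

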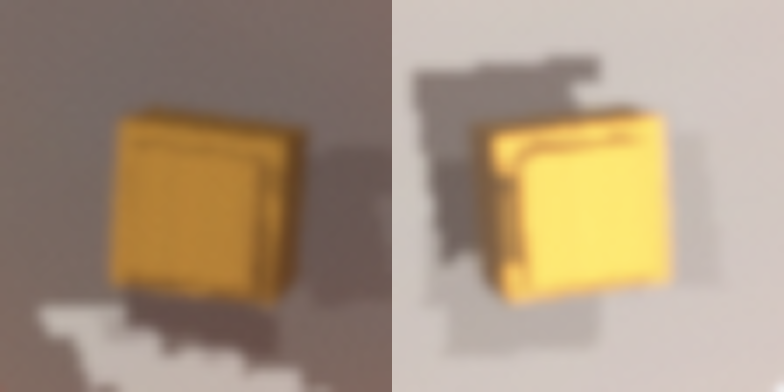

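```bash
python3 - <<'E'
from h import *
c=np.load("w4.npy",allow_pickle=True).item()
p=proj(c,[(491.5,346.2,72),(571.1,339,72)]).astype(int)
for i,q in enumerate(([(122,120),(285,135),(268,300),(112,283)],[(490,130),(665,118),(670,280),(510,302)])):
    q=np.array(q,float)-[392*i,0]; w=ray(c,q/7-.43+p[i]-28,72)
    d=lambda a,b:np.degrees(np.arctan2(*(w[b]-w[a])[::-1]))
    print(w.mean(0).round(2),[round(float(np.linalg.norm(w[k]-w[(k+1)%4])),1) for k in range(4)],[round(d(*e)%90,1) for e in((0,1),(1,2),(2,3),(3,0))])
print(read_state()["position"])
go(592,-83,300,0)
t=capture("top")
for q in((592,-83),(665,-180)):
    u,v=proj(t,[(*q,30)])[0].astype(int);s=t["pixels"][v-14:v+14,u-14:u+14]
    g=(cv2.cvtColor(s,cv2.COLOR_RGB2GRAY)>130)&(cv2.cvtColor(s,cv2.COLOR_RGB2HSV)[:,:,1]<60)
    y,x=np.nonzero(g);print(cv2.minAreaRect(ray(t,np.c_[x+u-14,y+v-14],38).astype(np.float32)))
    # full black
E
```

```text
[490.84 345.7 ] [11.8, 12.1, 11.5, 11.9] [np.float64(79.6), np.float64(75.9), np.float64(78.5), np.float64(77.2)]
[570.29 338.65] [12.6, 11.8, 11.8, 12.7] [np.float64(88.7), np.float64(1.1), np.float64(2.8), np.float64(4.8)]
[525.34144855 289.82303317 284.23453106]
shift [-14.611   4.006  -0.622] turn -5.2 | pos [525.3 289.8 284.2] yaw -5.2 tilt [-1.e-03 -8.e-04 -1.e+00] j6 2.17 F [ 0.6 -0.  -0.3] w 50.0 t 20.9833
((593.7984008789062, -84.09535217285156), (5.145951271057129, 32.071102142333984), 71.97151947021484)
((669.9755249023438, -182.32012939453125), (31.16773223876953, 8.528154373168945), 82.27381896972656)
```

Request:
{"op": "apply_moves", "data": {"series": [[[-7.3,2.0,0,0,0,0,50],[-7.3,2.0,0,0,0,0,50],[-7.3,2.0,0,0,0,0,50],[-7.3,2.0,0,0,0,0,50],[-7.3,2.0,0,0,0,0,50]]]}}

```text
time: 21.45
position: [559.0, 100.3, 284.6]
tool_rot: [2.322, 2.115, -0.002]
force: [0.9, 0.2, 0.2]
width: 49.9
grip_force: 0.0
```

Request:
{"op": "apply_moves", "data": {"series": [[[-7.35,2.0,0,0,0,-54,50],[-7.35,2.0,0,0,0,-54,50],[-7.35,2.0,0,0,0,-54,50],[-7.35,2.0,0,0,0,-54,50],[-7.35,2.0,0,0,0,-54,50],[-7.35,2.0,0,0,0,-54,50],[-7.35,2.0,0,0,0,-54,50],[-7.35,2.0,0,0,0,-54,50]]]}}

```text
time: 22.12
position: [591.8, -84.8, 284.4]
tool_rot: [-1.099, -2.942, 0.0]
force: [-0.3, 0.5, 0.4]
width: 50.1
grip_force: 0.0
```

Request:
{"op": "apply_moves", "data": {"series": [[[0,0,0,0,0,-23.2,50],[0,0,0,0,0,-23.2,50],[0,0,0,0,0,-23.2,50],[0,0,0,0,0,-23.2,50],[0,0,0,0,0,-23.2,50],[0,0,0,0,0,-23.2,50]]]}}

```text
time: 22.62
position: [592.0, -83.4, 284.6]
tool_rot: [-0.493, -3.102, 0.0]
force: [-0.2, 0.2, 0.6]
width: 50.1
grip_force: 0.0
```

```bash
python3 - <<'E'
from h import *
c=capture("wrist");np.save("w5.npy",c,allow_pickle=True)
cv2.imwrite("pics/w5.png",c["pixels"][:,:,::-1])
go(593.5,-84,196,72)
t=capture("top")
p=t["pixels"][:,:,::-1];cv2.imwrite("pics/top2.png",cv2.resize(p[175:330,60:400],None,fx=2.3,fy=2.3,interpolation=cv2.INTER_CUBIC))
E
```

```text
shift [-0.065 -0.008  3.543] turn -0.05 | pos [592.  -83.3 284.6] yaw 71.95 tilt [-4.e-04  1.e-04 -1.e+00] j6 0.18 F [0.6 0.1 0.7] w 49.7 t 22.6667
```

View pics/w5.png

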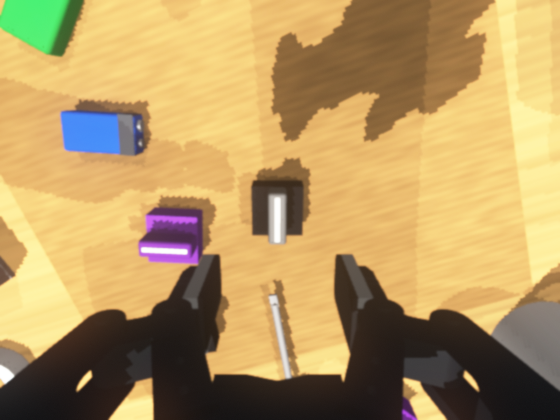

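View pics/top2.png

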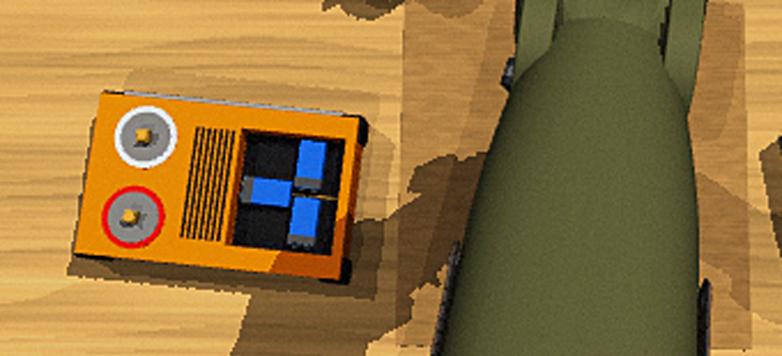

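```bash
python3 - <<'E'
from h import *
c=np.load("w5.npy",allow_pickle=True).item()
a=ray(c,[(253,187),(302,187),(302,235),(253,235)],20);b=ray(c,[(269,193),(287,193),(287,243),(269,243)],38)
for q in(a,b):print(q.round(1),q.mean(0).round(1),[np.linalg.norm(q[i]-q[(i+1)%4]).round(1) for i in range(4)])
s=c["pixels"][180:250,245:310];g=(cv2.cvtColor(s,cv2.COLOR_RGB2GRAY)>100)&(cv2.cvtColor(s,cv2.COLOR_RGB2HSV)[:,:,1]<60)
n,l,st,ce=cv2.connectedComponentsWithStats(g.astype(np.uint8));i=1+st[1:,4].argmax();y,x=np.nonzero(l==i)
print(cv2.minAreaRect(ray(c,np.c_[x+245,y+180],38).astype(np.float32)))
E
```

```text
[[ 571.5  -93.7]
 [ 581.9  -61.9]
 [ 615.6  -72.1]
 [ 604.8 -105.3]] [593.5 -83.2] [np.float64(33.5), np.float64(35.3), np.float64(34.9), np.float64(35.3)]
[[574.4 -82.7]
 [577.9 -71.8]
 [610.6 -82.2]
 [606.9 -93.6]] [592.5 -82.6] [np.float64(11.4), np.float64(34.3), np.float64(11.9), np.float64(34.3)]
((592.4595947265625, -83.60388946533203), (11.182229995727539, 33.68633270263672), 71.94853210449219)
```

Request:
{"op": "apply_moves", "data": {"series": [[[-0.04,0,1.6,0,0,0,50],[-0.04,0,2.8,0,0,0,50],[-0.04,0,3.4,0,0,0,50],[-0.04,0,3.55,0,0,0,50],[-0.04,0,3.55,0,0,0,50],[-0.04,0,3.55,0,0,0,20],[-0.04,0,3.55,0,0,0,20],[-0.04,0,3.55,0,0,0,20]]], "newtons": 50}}

```text
time: 23.38
position: [594.3, -83.4, 197.6]
tool_rot: [0.49, 3.1, 0.0]
force: [-0.2, -0.5, -0.5]
width: 20.2
grip_force: 0.0
```

```bash
python3 - <<'E'
from h import *
go(593.0,-83.4,196,72)
E
```

```text
shift [ 0.048 -0.015  0.065] turn 0.04 | pos [594.3 -83.4 197.6] yaw 72.04 tilt [ 2.8e-03 -4.0e-04 -1.0e+00] j6 0.17 F [-0.2 -0.5 -0.5] w 20.2 t 23.3833
```

Request:
{"op": "apply_moves", "data": {"series": [[[0.04,0,0,0,0,0,20],[0.04,0,0,0,0,0,0],[0.04,0,0,0,0,0,0],[0.04,0,0,0,0,0,0],[0.04,0,0,0,0,0,0]]]}}

```text
time: 23.8
position: [592.8, -83.0, 197.0]
tool_rot: [0.49, 3.102, 0.0]
force: [-0.7, 0.1, 7.1]
width: 11.1
grip_force: 49.6
```

```bash
python3 - <<'E'
from h import *
go(490.8,345.6,300,77.8)
E
```

```text
shift [ 9.158 15.053 -4.129] turn -5.75 | pos [592.8 -83.  197. ] yaw 72.05 tilt [ 1.5e-03 -2.0e-04 -1.0e+00] j6 0.17 F [-0.7  0.1  7.1] w 11.1 t 23.8
```

Request:
{"op": "apply_moves", "data": {"series": [[[0,0,-0.5,0,0,0,0],[0,0,-2,0,0,0,0],[0,0,-4.1,0,0,0,0],[0,0,-4.1,0,0,0,0],[4.5,7.5,-4.1,0,0,0,0],[4.5,7.5,-4.1,0,0,0,0],[4.5,7.5,-4.1,0,0,0,0],[4.5,7.5,-4.1,0,0,0,0]]]}}

```text
time: 24.47
position: [554.2, 80.7, 298.6]
tool_rot: [0.492, 3.102, 0.0]
force: [1.0, 0.9, -1.6]
width: 10.4
grip_force: 48.9
```

```bash
python3 - <<'E'
from h import *
go(490.8,345.6,300,77.8)
E
```

```text
shift [ 5.69   9.293 -0.054] turn -5.82 | pos [554.2  80.7 298.6] yaw 71.98 tilt [ 6.e-04  2.e-04 -1.e+00] j6 0.46 F [ 1.   0.9 -1.6] w 10.4 t 24.4667
```

Request:
{"op": "apply_moves", "data": {"series": [[[5.5,9.1,-0.1,0,0,-5.8,0],[5.5,9.1,-0.1,0,0,-5.8,0],[5.5,9.1,-0.1,0,0,-5.8,0],[5.5,9.1,-0.1,0,0,-5.8,0],[5.5,9.1,-0.1,0,0,-5.8,0],[5.5,9.1,-0.1,0,0,-5.8,0],[5.5,9.1,-0.1,0,0,-5.8,0],[5.5,9.1,-0.1,0,0,-5.8,0]]]}}

```text
time: 25.13
position: [493.0, 341.9, 300.8]
tool_rot: [0.325, 3.125, 0.002]
force: [0.6, 0.4, -0.6]
width: 10.7
grip_force: 49.0
```

Request:
{"op": "apply_moves", "data": {"series": [[[0,0,0,0,0,0,0],[0,0,0,0,0,0,0],[0,0,0,0,0,0,0]]]}}

```text
time: 25.38
position: [494.5, 336.9, 300.8]
tool_rot: [-0.335, -3.123, 0.001]
force: [0.8, 0.2, -0.3]
width: 10.8
grip_force: 49.0
```

```bash
python3 - <<'E'
from h import *
go(490.8,345.6,280,77.8)
c=capture("wrist");np.save("w6.npy",c,allow_pickle=True)
cv2.imwrite("pics/w6.png",cv2.resize(c["pixels"][150:420,180:400,::-1],None,fx=2.2,fy=2.2))
E
```

```text
shift [0.218 0.311 0.833] turn -0.05 | pos [494.5 336.9 300.8] yaw 77.75 tilt [-3.e-04 -7.e-04 -1.e+00] j6 0.81 F [ 0.8  0.2 -0.3] w 10.8 t 25.3833
```

View pics/w6.png

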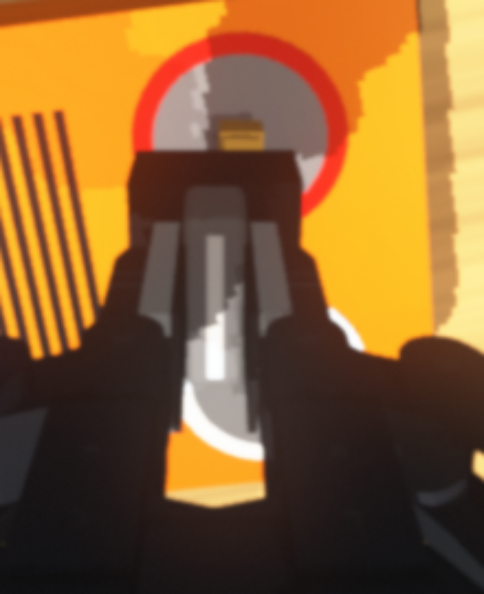

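```bash
python3 - <<'E'
from h import *
c=np.load("w6.npy",allow_pickle=True).item()
M=yaw()[1];p=np.array([494.5,336.9])
f=lambda q,z:((ray(c,np.array(q)/2.2+[180,150],z)-p)@M[:2,:2]).round(2)
print("bottom",f([(135,152),(298,152)],103.8));print("top",f([(130,181),(301,181)],123.8))
print("ridge front",f([(187,188),(246,188)],141.8),"line",f([(206,236),(225,236),(206,380),(225,380)],141.8))
print("shaft",f([(218,120),(264,120),(218,150),(264,150)],72), (np.array([490.8,345.6])-p)@M[:2,:2])
g=cv2.cvtColor(c["pixels"],cv2.COLOR_RGB2GRAY);print(g[205:245,278])
E
```

```text
bottom [[ 17.01 -17.42]
 [ 17.04  19.57]]
top [[ 17.93 -16.43]
 [ 17.96  18.1 ]]
ridge front [[23.79 -4.24]
 [23.8   6.24]] line [[ 14.44  -0.89]
 [ 14.45   2.55]
 [-16.    -0.97]
 [-15.99   2.69]]
shaft [[14.75  1.54]
 [14.76 13.82]
 [ 6.26  1.55]
 [ 6.27 13.99]] [5.46337028 7.71567059]
[84 84 83 82 81 79 78 76 77 78 78 76 70 55 45 40 41 40 40 39 39 40 39 39
 39 39 39 39 43 49 58 63 64 65 64 65 64 64 64 64]
```

Request:
{"op": "apply_moves", "data": {"series": [[[0.25,0.29,0,0,0,0,0],[0.25,0.29,0.5,0,0,0,0],[0.25,0.29,1.0,0,0,0,0],[0.25,0.29,1.0,0,0,0,0],[0.25,0.29,1.0,0,0,0,0]]]}}

```text
time: 25.85
position: [489.2, 346.2, 275.5]
tool_rot: [-0.333, -3.123, 0.002]
force: [0.1, 0.4, 0.1]
width: 10.7
grip_force: 49.0
```

Request:
{"op": "apply_moves", "data": {"series": [[[0,0,0.08,0,0,0,0],[0,0,0.16,0,0,0,0],[0,0,0.24,0,0,0,0],[0,0,0.32,0,0,0,0],[0,0,0.32,0,0,0,0]]]}}

```text
time: 26.27
position: [489.8, 346.8, 268.7]
tool_rot: [0.332, 3.123, 0.001]
force: [-0.5, -0.2, 5.5]
width: 10.8
grip_force: 49.6
```

Request:
{"op": "apply_moves", "data": {"series": [[[0,-0.02,0.04,0,0,0,0],[0,-0.04,0.08,0,0,0,0],[0,-0.06,0.08,0,0,0,0],[0,-0.06,0.12,0,0,0,0],[0,-0.06,0.12,0,0,0,0]]]}}

```text
time: 26.68
position: [489.8, 346.2, 268.0]
tool_rot: [0.332, 3.122, 0.006]
force: [-4.3, -0.5, 17.5]
width: 10.5
grip_force: 51.2
```

```bash
python3 - <<'E'
from h import *
go(490,345.8,257,77.8)
E
```

```text
shift [-0.01  -0.016  0.439] turn 0.07 | pos [489.8 346.2 268. ] yaw 77.87 tilt [ 0.0027  0.0039 -1.    ] j6 0.83 F [-4.3 -0.5 17.5] w 10.5 t 26.6833
```

Request:
{"op": "apply_moves", "data": {"series": [[[0.02,0,-0.04,0,0,0,0],[0.04,0,-0.04,0,0,0,0],[0.06,0,-0.02,0,0,0,0],[0.06,0,-0.02,0,0,0,0]]]}}

```text
time: 27.02
position: [489.0, 346.4, 268.2]
tool_rot: [0.332, 3.12, 0.005]
force: [-0.3, 0.4, 12.2]
width: 11.0
grip_force: 50.7
```

Request:
{"op": "apply_moves", "data": {"series": [[[0,-0.02,0,0,0,0,0],[0,-0.04,0,0,0,0,0],[0,-0.06,0,0,0,0,0],[0,-0.06,0,0,0,0,0]]]}}

```text
time: 27.35
position: [488.9, 345.6, 268.3]
tool_rot: [0.332, 3.12, 0.009]
force: [1.0, 2.9, 9.9]
width: 10.7
grip_force: 50.3
```

Request:
{"op": "apply_moves", "data": {"series": [[[-0.02,0,0,0,0,0,0],[-0.04,0,0,0,0,0,0],[-0.05,0,0,0,0,0,0],[-0.05,0,0,0,0,0,0]]]}}

```text
time: 27.68
position: [489.6, 345.4, 268.2]
tool_rot: [0.331, 3.122, 0.009]
force: [-0.8, 2.9, 11.1]
width: 10.6
grip_force: 50.6
```

Request:
{"op": "apply_moves", "data": {"series": [[[-0.02,0,0,0,0,0,0],[-0.04,0,0,0,0,0,0],[-0.05,0,0,0,0,0,0],[-0.05,0,0,0,0,0,0]]]}}

```text
time: 28.02
position: [490.2, 345.2, 268.1]
tool_rot: [0.331, 3.123, 0.01]
force: [-4.9, 4.1, 12.9]
width: 10.6
grip_force: 50.8
```

Request:
{"op": "apply_moves", "data": {"series": [[[0.03,0.02,0,0,0,0,0],[0.06,0.04,0,0,0,0,0],[0.09,0.06,0,0,0,0,0],[0.09,0.06,0,0,0,0,0]]]}}

```text
time: 28.35
position: [489.1, 346.4, 268.2]
tool_rot: [0.332, 3.12, 0.005]
force: [-2.0, -0.7, 12.8]
width: 10.7
grip_force: 50.7
```

Request:
{"op": "apply_moves", "data": {"series": [[[0.01,0.02,0,0,0,0,0],[0.02,0.04,0,0,0,0,0],[0.03,0.06,0,0,0,0,0],[0.03,0.06,0,0,0,0,0]]]}}

```text
time: 28.68
position: [488.9, 347.2, 268.2]
tool_rot: [0.333, 3.119, 0.002]
force: [-0.3, -4.0, 13.8]
width: 10.7
grip_force: 50.9
```

```bash
python3 - <<'E'
from h import *
s=read_state();print(s["torque"]);go(490,345.8,257,77.8)
c=capture("wrist");np.save("w7.npy",c,allow_pickle=True)
cv2.imwrite("pics/w7.png",cv2.resize(c["pixels"][150:420,180:400,::-1],None,fx=2.2,fy=2.2))
E
```

```text
[-1.00913543 -0.0314535  -0.04286553]
shift [-0.053 -0.047  0.448] turn 0.02 | pos [488.9 347.2 268.2] yaw 77.82 tilt [ 5.e-03  5.e-04 -1.e+00] j6 0.83 F [-0.3 -4.  13.8] w 10.7 t 28.6833
```

View pics/w7.png

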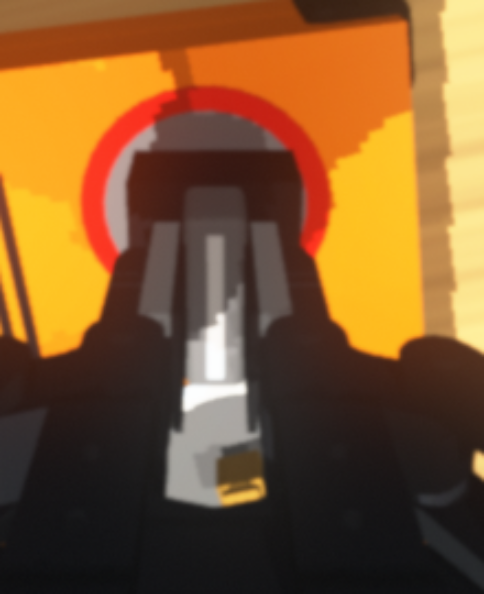

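```bash
python3 - <<'E'
from h import *
from scipy.optimize import least_squares
c=np.load("w7.npy",allow_pickle=True).item();s=read_state();M=yaw()[1]
m=mask(c,"red");m[:180]=0;m[290:]=0;m[:,:205]=0;m[:,335:]=0
ys,xs=np.nonzero(m);w=(ray(c,np.c_[xs,ys],60)-s["position"][:2])
# outer boundary: per-angle max radius around a rough centre; inner: min radius
c0=np.array([490.8,345.6])-s["position"][:2]
a=np.arctan2(*(w-c0).T[::-1]);r=np.linalg.norm(w-c0,axis=1);b=np.floor(a/.08)
o=np.array([w[b==k][r[b==k].argmax()] for k in np.unique(b) if (b==k).sum()>6])
i=np.array([w[b==k][r[b==k].argmin()] for k in np.unique(b) if (b==k).sum()>6])
for q in(o,i):
    f=least_squares(lambda p:np.hypot(*(q-p[:2]).T)-p[2],[*c0,28],loss="soft_l1",f_scale=.5)
    print("circle",f.x.round(2),"world",(f.x[:2]+s["position"][:2]).round(1),"tool",(f.x[:2]@M[:2,:2]).round(2),len(q),np.abs(f.fun).mean())
P=s["position"][2]-197
f=lambda q,z:((ray(c,np.array(q)/2.2+[180,150],z)-s["position"][:2])@M[:2,:2]).round(2)
print("bottom",f([(135,152),(298,152)],P),"line",f([(206,236),(225,236),(206,380),(225,380)],P+38))
E
```

```text
circle [ 1.53 -1.59 30.34] world [490.4 345.6] tool [-1.83 -1.23] 55 0.1165672436715399
circle [ 2.04 -2.01 25.2 ] world [490.9 345.2] tool [-2.42 -1.54] 55 0.5500331021738538
bottom [[ 16.06 -16.91]
 [ 16.05  20.06]] line [[ 13.67  -0.48]
 [ 13.67   2.96]
 [-16.86  -0.57]
 [-16.87   3.09]]
```

Request:
{"op": "apply_moves", "data": {"series": [[[0,-0.03,-0.02,0,0,0,0],[0,-0.06,-0.02,0,0,0,0],[0,-0.08,-0.02,0,0,0,0],[0,-0.1,-0.02,0,0,0,0],[0,-0.11,-0.02,0,0,0,0],[0,-0.11,-0.02,0,0,0,0]]]}}

```text
time: 29.23
position: [488.7, 345.8, 268.5]
tool_rot: [0.332, 3.119, 0.008]
force: [2.2, 3.1, 8.5]
width: 10.3
grip_force: 50.0
```

```bash
python3 - <<'E'
from h import *
s=read_state();print(s["torque"]);go(488.4,344.6,257,77.8)
E
```

```text
[ 0.49518714 -0.39781107  0.02091496]
shift [ 0.002 -0.05   0.458] turn 0.06 | pos [488.7 345.8 268.5] yaw 77.86 tilt [ 0.0052  0.0045 -1.    ] j6 0.83 F [2.2 3.1 8.5] w 10.3 t 29.2333
```

Request:
{"op": "apply_moves", "data": {"series": [[[0,0,-0.3,0,0,0,0],[0,0,-0.3,0,0,0,0],[0,0,-0.3,0,0,0,0],[0,0,-0.3,0,0,0,0]]]}}

```text
time: 29.57
position: [486.8, 344.2, 273.2]
tool_rot: [-0.333, -3.123, 0.001]
force: [1.0, -0.7, -1.0]
width: 10.6
grip_force: 49.0
```

```bash
cat > ring.py <<'E'
from h import *
from scipy.optimize import least_squares
def ring(c,s,M,col,z=60,c0=(490.8,345.6)):
    p=s["position"][:2];c0=np.array(c0)-p
    m=mask(c,"red") if col=="red" else cv2.inRange(hsv(c),(0,0,215),(180,40,255))
    ys,xs=np.nonzero(m);w=ray(c,np.c_[xs,ys],z)-p
    a=np.arctan2(*(w-c0).T[::-1]);r=np.linalg.norm(w-c0,axis=1);k=(r>22)&(r<33);w,a,r=w[k],a[k],r[k];b=np.floor(a/.08)
    o=np.array([w[b==k][r[b==k].argmax()] for k in np.unique(b) if (b==k).sum()>6])
    f=least_squares(lambda q:np.hypot(*(o-q[:2]).T)-q[2],[*c0,29.5],loss="soft_l1",f_scale=.5)
    return (f.x[:2]@M[:2,:2]).round(2),f.x[2].round(2),len(o)
if __name__=="__main__":
    s=read_state();M=yaw(s)[1];c=capture("wrist")
    print("ring tool",ring(c,s,M,"red"));go(488.4,344.6,257,77.8)
    R0=M
    # knob: gripper-fixed pixels, bottom-front edge and white line
    P=s["position"][2]-197
    f=lambda q,z:((ray(c,np.array(q,float),z)-s["position"][:2])@M[:2,:2])
    pix=c["pixels"].astype(int);g=cv2.cvtColor(c["pixels"],cv2.COLOR_RGB2GRAY).astype(int)
    print("col278",g[212:226,278],"row223",g[223,236:248],g[223,308:322])
    print("edges",f([(241,219.5),(315.5,219.5)],P).mean(0).round(2)-[18,0])
E
python3 ring.py
```

```text
ring tool (array([-3.35,  2.14]), np.float64(30.31), 55)
shift [-0.062  0.031  0.64 ] turn 0.05 | pos [486.7 344.2 273. ] yaw 77.85 tilt [-8.e-04 -6.e-04 -1.e+00] j6 0.83 F [-0.3  0.5 -1.2] w 10.5 t 29.6167
col278 [79 79 78 78 76 68 52 39 37 35 35 35 35 34] row223 [110 109 108 102  84  60  51  49  49  49  47  47] [ 37  38  39  39  40  45  60  85 100 107 105 100  93  88]
edges [-1.12  1.04]
```

Request:
{"op": "apply_moves", "data": {"series": [[[-0.1,0.045,0,0,0,0,0],[-0.1,0.045,0,0,0,0,0],[-0.1,0.045,0,0,0,0,0],[-0.1,0.045,0.1,0,0,0,0],[-0.1,0.045,0.2,0,0,0,0],[-0.1,0.045,0.25,0,0,0,0],[-0.1,0.045,0.3,0,0,0,0],[-0.1,0.045,0.3,0,0,0,0]]]}}

```text
time: 30.28
position: [489.5, 344.9, 265.5]
tool_rot: [-0.332, -3.123, 0.001]
force: [0.0, 0.3, 0.1]
width: 10.6
grip_force: 49.0
```

```bash
python3 - <<'E'
from h import *
s=read_state();print(s["torque"]);go(489.5,344.8,257,77.8)
E
```

```text
[-0.00104726  0.00749774 -0.01208996]
shift [-0.    -0.003  0.34 ] turn 0.05 | pos [489.5 344.9 265.5] yaw 77.85 tilt [-6.e-04 -4.e-04 -1.e+00] j6 0.83 F [0.  0.3 0.1] w 10.6 t 30.2833
```

Request:
{"op": "apply_moves", "data": {"series": [[[0,0,0.1,0,0,0,0],[0,0,0.2,0,0,0,0],[0,0,0.3,0,0,0,0],[0,0,0.35,0,0,0,0],[0,0,0.4,0,0,0,0],[0,0,0.44,0,0,0,0],[0,0,0.44,0,0,0,0]]]}}

```text
time: 30.87
position: [489.5, 344.8, 257.0]
tool_rot: [0.332, 3.124, 0.001]
force: [-5.6, -4.4, 16.2]
width: 10.7
grip_force: 51.2
```

```bash
python3 - <<'E'
from h import *
s=read_state();print(s["torque"]);go(489.5,344.8,257,77.8)
E
```

```text
[-0.91042616  1.24284178 -0.00392007]
shift [-0.002 -0.    -0.001] turn 0.05 | pos [489.5 344.8 257. ] yaw 77.85 tilt [ 4.e-04  3.e-04 -1.e+00] j6 0.83 F [-5.6 -4.4 16.2] w 10.7 t 30.8667
```

Request:
{"op": "apply_moves", "data": {"series": [[[0,0,-0.06,0,0,0,0],[0,0,-0.06,0,0,0,24],[0,0,-0.06,0,0,0,24],[0,0,-0.06,0,0,0,24],[0,0,-0.6,0,0,0,24],[0,0,-1.5,0,0,0,30],[0,0,-1.8,0,0,0,50],[0,0,-1.8,0,0,0,50]]]}}

```text
time: 31.53
position: [490.6, 345.6, 301.9]
tool_rot: [0.332, 3.121, 0.004]
force: [0.5, 0.1, 0.3]
width: 49.5
grip_force: 0.0
```

```bash
python3 - <<'E'
from h import *
go(668.5,-182,300,-7.7)
E
```

```text
shift [-11.397 -19.135   0.052] turn 85.55 | pos [490.6 345.6 301.9] yaw 77.85 tilt [ 0.0033  0.0024 -1.    ] j6 0.83 F [0.5 0.1 0.3] w 49.5 t 31.5333
```

Request:
{"op": "apply_moves", "data": {"series": [[[-5.7,-9.55,0,0,0,0,50],[-5.7,-9.55,0,0,0,0,50],[-5.7,-9.55,0,0,0,0,50],[-5.7,-9.55,0,0,0,0,50],[-5.7,-9.55,0,0,0,0,50],[-5.7,-9.55,0,0,0,0,50],[-5.7,-9.55,0,0,0,0,50]]]}}

```text
time: 32.12
position: [579.2, 78.3, 298.8]
tool_rot: [-0.336, -3.123, 0.002]
force: [0.3, 0.2, 0.5]
width: 50.1
grip_force: 0.0
```

Request:
{"op": "apply_moves", "data": {"series": [[[-5.7,-9.55,0,0,0,56,50],[-5.7,-9.55,0,0,0,56,50],[-5.7,-9.55,0,0,0,56,50],[-5.7,-9.55,0,0,0,56,50],[-5.7,-9.55,0,0,0,56,50],[-5.7,-9.55,0,0,0,56,50],[-5.7,-9.55,0,0,0,56,50],[-5.7,-9.55,0,0,0,56,50]]]}}

```text
time: 32.78
position: [668.6, -187.5, 298.0]
tool_rot: [1.775, 2.591, -0.003]
force: [0.1, 1.7, 0.5]
width: 50.0
grip_force: 0.0
```

Request:
{"op": "apply_moves", "data": {"series": [[[0,0,0.5,0,0,29.5,50],[0,0,0.5,0,0,29.5,50],[0,0,0.5,0,0,29.5,50],[0,0,0.5,0,0,29.5,50],[0,0,0.5,0,0,29.5,50],[0,0,0.5,0,0,29.5,50],[0,0,0.5,0,0,29.5,50]]]}}

```text
time: 33.37
position: [667.7, -181.8, 286.7]
tool_rot: [-2.361, -2.071, 0.001]
force: [-0.5, 0.7, 0.4]
width: 49.8
grip_force: 0.0
```

```bash
python3 - <<'E'
from h import *
c=capture("wrist");np.save("w8.npy",c,allow_pickle=True)
cv2.imwrite("pics/w8.png",c["pixels"][:,:,::-1])
s=c["pixels"][160:270,220:340];g=(cv2.cvtColor(s,cv2.COLOR_RGB2GRAY)>95)&(cv2.cvtColor(s,cv2.COLOR_RGB2HSV)[:,:,1]<60)
n,l,st,ce=cv2.connectedComponentsWithStats(g.astype(np.uint8))
for i in range(1,n):
    if st[i,4]>100:
        y,x=np.nonzero(l==i);print(ce[i]+[220,160],cv2.minAreaRect(ray(c,np.c_[x+220,y+160],38).astype(np.float32)))
go(668.5,-182,197,-7.7)
E
```

```text
[282.38547486 213.69385475] ((670.0409545898438, -180.74432373046875), (34.47335433959961, 11.24462604522705), 82.36846923828125)
shift [-0.006  0.033  3.598] turn 0.2 | pos [ 667.7 -181.8  287. ] yaw -7.5 tilt [-5.e-04  1.e-04 -1.e+00] j6 1.44 F [0.9 1.2 0.1] w 50.1 t 33.4167
```

View pics/w8.png

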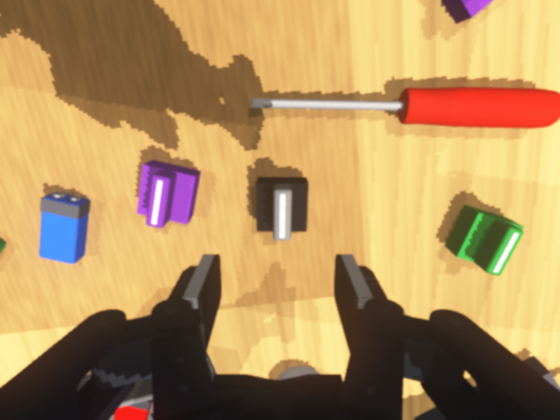

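Request:
{"op": "apply_moves", "data": {"series": [[[0.04,0.05,1.6,0,0,0,50],[0.04,0.05,2.8,0,0,0,50],[0.04,0.05,3.4,0,0,0,50],[0.04,0.05,3.6,0,0,0,50],[0.04,0.05,3.6,0,0,0,50],[0.04,0.05,3.6,0,0,0,22],[0.04,0.05,3.6,0,0,0,22],[0.04,0.05,3.6,0,0,0,22]]]}}

```text
time: 34.08
position: [670.1, -181.2, 199.4]
tool_rot: [2.362, 2.067, 0.003]
force: [0.2, -0.4, 1.2]
width: 21.7
grip_force: 0.0
```

Request:
{"op": "apply_moves", "data": {"series": [[[0,0,0,0,0,0,0],[0,0,0,0,0,0,0],[0,0,0,0,0,0,0],[0,0,0,0,0,0,0]]]}}

```text
time: 34.42
position: [670.1, -181.2, 199.2]
tool_rot: [2.363, 2.067, 0.003]
force: [0.4, 0.3, 5.6]
width: 10.3
grip_force: 50.5
```

Request:
{"op": "apply_moves", "data": {"series": [[[0,0,-0.5,0,0,0,0],[0,0,-2,0,0,0,0],[0,0,-4.2,0,0,0,0],[0,0,-4.2,0,0,0,0],[0,0,-4.2,0,0,0,0]]]}}

```text
time: 34.83
position: [670.9, -181.5, 308.9]
tool_rot: [2.359, 2.064, 0.008]
force: [1.0, 0.4, -0.1]
width: 10.9
grip_force: 49.6
```

```bash
python3 - <<'E'
from h import *
go(569.5,337.6,300,2)
E
```

```text
shift [20.039 -6.786  0.273] turn -9.65 | pos [ 670.9 -181.5  308.9] yaw -7.65 tilt [ 0.0084 -0.0023 -1.    ] j6 1.44 F [ 1.   0.4 -0.1] w 10.9 t 34.8333
```

Request:
{"op": "apply_moves", "data": {"series": [[[10,-3.4,0,0,0,0,0],[10,-3.4,0,0,0,0,0],[10,-3.4,0,0,0,0,0],[10,-3.4,0,0,0,0,0],[10,-3.4,0,0,0,0,0],[10,-3.4,0,0,0,0,0],[10,-3.4,0,0,0,0,0],[10,-3.4,0,0,0,0,0]]]}}

```text
time: 35.5
position: [616.9, 81.6, 301.9]
tool_rot: [-2.358, -2.073, 0.001]
force: [0.1, -0.7, -0.4]
width: 10.7
grip_force: 49.6
```

Request:
{"op": "apply_moves", "data": {"series": [[[9.8,-3.3,0,0,0,-9.7,0],[9.8,-3.3,0,0,0,-9.7,0],[9.8,-3.3,0,0,0,-9.7,0],[9.8,-3.3,0,0,0,-9.7,0],[9.8,-3.3,0,0,0,-9.7,0],[9.8,-3.3,0,0,0,-9.7,0],[9.8,-3.3,0,0,0,-9.7,0],[9.8,-3.3,0,0,0,-9.7,0]]]}}

```text
time: 36.17
position: [568.7, 333.8, 301.7]
tool_rot: [-2.177, -2.264, 0.001]
force: [0.6, -0.3, -1.4]
width: 10.6
grip_force: 49.6
```

Request:
{"op": "apply_moves", "data": {"series": [[[0,0,0,0,0,0,0],[0,0,0,0,0,0,0],[0,0,0,0,0,0,0]]]}}

```text
time: 36.42
position: [569.7, 329.9, 302.2]
tool_rot: [2.184, 2.258, -0.001]
force: [0.1, -0.0, -1.1]
width: 10.4
grip_force: 49.6
```

```bash
cat > look.py <<'E'
from ring import *
s=read_state();M=yaw(s)[1];c=capture("wrist");np.save("wl.npy",c,allow_pickle=True)
P=s["position"][2]-199.2
print("ring tool",ring(c,s,M,"white",60,(570.4,338.5)))
g=cv2.cvtColor(c["pixels"],cv2.COLOR_RGB2GRAY).astype(int)
print("cols",[list(g[210:228,k]) for k in(265,290)],"row223",g[223,234:250],g[223,306:324])
f=lambda q,z:((ray(c,np.array(q,float),z)-s["position"][:2])@M[:2,:2])
print("edges",f([(241,219.5),(315.5,219.5)],P).mean(0).round(2)-[18,0]);go(569.5,337.6,275,2)
E
python3 look.py
```

```text
ring tool (array([8.4 , 1.02]), np.float64(30.86), 32)
cols [[np.int64(96), np.int64(93), np.int64(90), np.int64(90), np.int64(87), np.int64(78), np.int64(59), np.int64(47), np.int64(45), np.int64(45), np.int64(45), np.int64(44), np.int64(45), np.int64(43), np.int64(44), np.int64(43), np.int64(43), np.int64(44)], [np.int64(153), np.int64(152), np.int64(152), np.int64(151), np.int64(147), np.int64(128), np.int64(89), np.int64(58), np.int64(51), np.int64(52), np.int64(51), np.int64(50), np.int64(50), np.int64(51), np.int64(50), np.int64(49), np.int64(49), np.int64(49)]] row223 [224 246 252 253 253 245 191 100  55  48  48  47  47  46  46  46] [ 59  58  60  60  60  60  62  67  97 169 234 251 253 253 253 253 253 253]
edges [-2.43 -0.53]
shift [0.302 0.003 1.096] turn -0.09 | pos [569.7 330.1 302.4] yaw 1.91 tilt [-2.e-04 -5.e-04 -1.e+00] j6 2.06 F [-0.7  0.  -0.2] w 10.2 t 36.4667
```

```bash
python3 - <<'E'
from ring import *
c=np.load("wl.npy",allow_pickle=True).item();s=read_state();M=yaw(s)[1];P=s["position"][2]-199.2
f=lambda q,z:((ray(c,np.array(q,float),z)-s["position"][:2])@M[:2,:2]).round(2)
print("edge",f([(241,217.9),(315.5,217.9)],P).mean(0)-[18,0])
print("ring",ring(c,s,M,"white",60,(570.4,338.5)))
p=c["pixels"][100:420,160:420,::-1];cv2.imwrite("pics/w9.png",cv2.resize(p,None,fx=1.8,fy=1.8))
E
```

```text
edge [-1.615 -0.54 ]
ring (array([8.28, 1.01]), np.float64(30.86), 32)
```

View pics/w9.png

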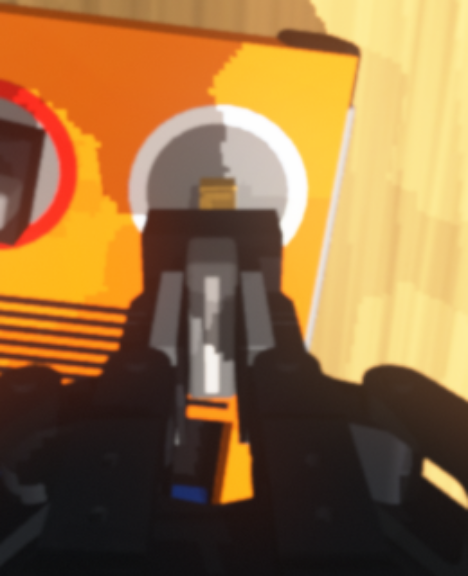

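```bash
python3 - <<'E'
from ring import *
c=np.load("wl.npy",allow_pickle=True).item();s=read_state();M=yaw(s)[1]
p=s["position"][:2];c0=np.array([570.4,338.5])-p
H=hsv(c);m=cv2.inRange(H,(0,0,60),(180,130,255));m[222:]=0;m[:150]=0;m[:,:225]=0;m[:,335:]=0
k=max(cv2.findContours(m,cv2.RETR_EXTERNAL,cv2.CHAIN_APPROX_NONE)[0],key=cv2.contourArea)[:,0]
k=k[k[:,1]<215];w=ray(c,k,60)-p
for it in range(3):
    f=least_squares(lambda q:np.hypot(*(w-q[:2]).T)-q[2],[*c0,29.8],loss="soft_l1",f_scale=.3);w=w[np.abs(f.fun)<1.2]
print((f.x[:2]@M[:2,:2]).round(2),f.x[2],len(w))
b=cv2.inRange(H,(10,110,50),(30,255,255));b[:195]=0;b[216:]=0;b[:,:255]=0;b[:,:][:,305:]=0
y,x=np.nonzero(b);g=lambda q,z:((ray(c,np.array(q,float),z)-p)@M[:2,:2]).round(2)
print(x.min(),x.max(),y.min(),[(r,x[y==r].min(),x[y==r].max()) for r in range(y.min(),216,2)])
print(g([(x.min()-.5,211),(x.max()+.5,211)],72),g([(280,y.min())],60))
E
```

```text
[8.26 1.22] 31.13831116882411 156
270 290 199 [(199, np.int64(272), np.int64(284)), (201, np.int64(271), np.int64(289)), (203, np.int64(271), np.int64(290)), (205, np.int64(271), np.int64(290)), (207, np.int64(271), np.int64(289)), (209, np.int64(271), np.int64(289)), (211, np.int64(270), np.int64(289)), (213, np.int64(270), np.int64(289)), (215, np.int64(270), np.int64(289))]
[[ 9.69 -5.67]
 [ 9.69  6.83]] [[13.6   0.66]]
```

Request:
{"op": "apply_moves", "data": {"series": [[[0.37,0.04,0,0,0,0,0],[0.37,0.04,0.5,0,0,0,0],[0.37,0.04,1.0,0,0,0,0],[0.37,0.04,1.0,0,0,0,0],[0.37,0.04,1.0,0,0,0,0]]]}}

```text
time: 36.88
position: [569.0, 340.6, 275.4]
tool_rot: [-2.181, -2.26, 0.006]
force: [0.7, 0.2, 0.1]
width: 10.6
grip_force: 49.6
```

```bash
cat > l2.py <<'E'
from ring import *
c=capture("wrist");s=read_state();M=yaw(s)[1];P=s["position"][2]-199.2
p=s["position"][:2];c0=np.array([570.4,338.5])-p
H=hsv(c);m=cv2.inRange(H,(0,0,60),(180,130,255));m[250:]=0;m[:120]=0;m[:,:215]=0;m[:,345:]=0
k=max(cv2.findContours(m,cv2.RETR_EXTERNAL,cv2.CHAIN_APPROX_NONE)[0],key=cv2.contourArea)[:,0]
w=ray(c,k,60)-p;r=np.hypot(*(w-c0).T);w=w[(r>27)&(r<34)]
for it in range(4):
    f=least_squares(lambda q:np.hypot(*(w-q[:2]).T)-q[2],[*c0,29.8],loss="soft_l1",f_scale=.3);w=w[np.abs(f.fun)<1.2]
print("ring",(f.x[:2]@M[:2,:2]).round(2),f.x[2].round(2),len(w))
g=cv2.cvtColor(c["pixels"],cv2.COLOR_RGB2GRAY).astype(int);print(g[210:224,290],g[223,236:246],g[223,310:320])
q=lambda q,z:((ray(c,np.array(q,float),z)-p)@M[:2,:2]).round(2)
print("knob",q([(241,217.9),(315.5,217.9)],P).mean(0)-[18,0]);go(569.5,337.6,259.2,2)
E
python3 l2.py
```

```text
ring [-2.45  1.34] 31.05 180
[111 110 110 106  99  86  66  54  51  52  52  52  52  51] [155 151 145 127  91  60  48  47  47  46] [ 64  64  66  69  88 129 168 184 187 186]
knob [-1.625 -1.485]
shift [-0.13   0.004  0.686] turn 0.05 | pos [569.3 340.9 276.3] yaw 2.05 tilt [-0.0018 -0.0011 -1.    ] j6 2.07 F [ 0.3 -0.2 -0.2] w 10.9 t 36.9333
```

Request:
{"op": "apply_moves", "data": {"series": [[[0,0,0,0,0,0,0],[0,0,0,0,0,0,0],[0,0,0,0,0,0,0]]]}}

```text
time: 37.18
position: [569.9, 341.3, 278.0]
tool_rot: [2.181, 2.261, 0.001]
force: [-0.6, 0.8, -0.4]
width: 10.7
grip_force: 49.6
```

```bash
python3 l2.py
```

```text
ring [-3.03  0.6 ] 31.14 176
[112 112 111 110 105  90  66  56  54  53  53  52  52  52] [152 149 139 114  78  55  48  47  47  47] [ 64  64  64  68  86 128 167 185 196 224]
knob [-1.295 -0.3  ]
shift [-0.146 -0.022  0.75 ] turn 0.05 | pos [569.9 341.3 278. ] yaw 2.05 tilt [ 7.e-04  4.e-04 -1.e+00] j6 2.07 F [-0.  -0.7  0.2] w 10.2 t 37.2333
```

Request:
{"op": "apply_moves", "data": {"series": [[[-0.08,0.025,0,0,0,0,0],[-0.08,0.025,0,0,0,0,0],[-0.08,0.025,0.1,0,0,0,0],[-0.08,0.025,0.2,0,0,0,0],[-0.08,0.025,0.3,0,0,0,0],[-0.08,0.025,0.35,0,0,0,0],[-0.08,0.025,0.4,0,0,0,0],[-0.08,0.025,0.4,0,0,0,0]]]}}

```text
time: 37.9
position: [570.5, 339.2, 267.1]
tool_rot: [2.181, 2.261, -0.0]
force: [-0.4, 0.3, -0.8]
width: 10.7
grip_force: 49.6
```

```bash
python3 - <<'E'
from h import *
s=read_state();print(s["torque"]);go(569.5,337.6,259.2,2)
E
```

```text
[ 0.01757237 -0.16726357 -0.01106443]
shift [-0.062 -0.041  0.316] turn 0.05 | pos [570.5 339.2 267.1] yaw 2.05 tilt [-1.e-04 -2.e-04 -1.e+00] j6 2.07 F [-0.4  0.3 -0.8] w 10.7 t 37.9
```

Request:
{"op": "apply_moves", "data": {"series": [[[0,0,0.1,0,0,0,0],[0,0,0.2,0,0,0,0],[0,0,0.28,0,0,0,0],[0,0,0.34,0,0,0,0],[0,0,0.39,0,0,0,0],[0,0,0.42,0,0,0,0],[0,0,0.42,0,0,0,0]]]}}

```text
time: 38.48
position: [570.4, 339.1, 259.1]
tool_rot: [2.181, 2.26, 0.002]
force: [-3.9, -3.2, 13.1]
width: 10.1
grip_force: 51.4
```

```bash
python3 - <<'E'
from h import *
s=read_state();print(s["torque"]);go(569.5,337.6,259.2,2)
E
```

```text
[-0.65289725  0.97894972  0.00499075]
shift [-0.059 -0.039 -0.004] turn 0.05 | pos [570.4 339.1 259.1] yaw 2.05 tilt [ 1.1e-03  5.0e-04 -1.0e+00] j6 2.07 F [-3.9 -3.2 13.1] w 10.1 t 38.4833
```

Request:
{"op": "apply_moves", "data": {"series": [[[0,0,-0.06,0,0,0,0],[0,0,-0.06,0,0,0,24],[0,0,-0.06,0,0,0,24],[0,0,-0.06,0,0,0,24],[0,0,-0.6,0,0,0,24],[0,0,-1.5,0,0,0,30],[0,0,-1.8,0,0,0,40],[0,0,-1.8,0,0,0,40]]]}}

```text
time: 39.15
position: [571.4, 339.8, 304.1]
tool_rot: [2.181, 2.26, 0.006]
force: [0.5, -0.6, -0.1]
width: 39.7
grip_force: 0.0
```

```bash
python3 - <<'E'
from h import *
go(489.5,344.8,300,77.85)
E
```

```text
shift [ 0.319 -3.266  0.155] turn -75.8 | pos [571.4 339.8 304.1] yaw 2.05 tilt [ 0.0036  0.0022 -1.    ] j6 2.07 F [ 0.5 -0.6 -0.1] w 39.7 t 39.15
```

Request:
{"op": "apply_moves", "data": {"series": [[[0.35,-3.25,0,0,0,-50,40],[0.35,-3.25,0,0,0,-50,40],[0.35,-3.25,0,0,0,-50,40],[0.35,-3.25,0,0,0,-50,40],[0.35,-3.25,0,0,0,-50,40],[0.35,-3.25,0,0,0,-50,40],[0.35,-3.25,0,0,0,-50,40],[0.35,-3.25,0,0,0,-50,40]]]}}

```text
time: 39.82
position: [488.6, 344.9, 300.8]
tool_rot: [-1.017, -2.972, 0.002]
force: [-0.2, -0.4, 0.5]
width: 40.0
grip_force: 0.0
```

Request:
{"op": "apply_moves", "data": {"series": [[[0,0,0,0,0,-25.8,40],[0,0,0,0,0,-25.8,40],[0,0,0,0,0,-25.8,40],[0,0,0,0,0,-25.8,40],[0,0,0,0,0,-25.8,40],[0,0,0,0,0,-25.8,40]]]}}

```text
time: 40.32
position: [488.8, 344.9, 301.3]
tool_rot: [-0.34, -3.123, 0.001]
force: [-0.5, -0.3, 0.3]
width: 40.1
grip_force: 0.0
```

```bash
python3 - <<'E'
from h import *
c=capture("wrist");s=c["pixels"][160:300,220:340];g=(cv2.cvtColor(s,cv2.COLOR_RGB2GRAY)>60)&(cv2.cvtColor(s,cv2.COLOR_RGB2HSV)[:,:,1]<60)
n,l,st,ce=cv2.connectedComponentsWithStats(g.astype(np.uint8))
for i in range(1,n):
    if st[i,4]>150:
        y,x=np.nonzero(l==i);print(ce[i]+[220,160],cv2.minAreaRect(ray(c,np.c_[x+220,y+160],98).astype(np.float32)))
go(489.5,344.8,257.5,77.85)
t=capture("top")
for n in("blue","red"):[print(n,b) for b in blobs(t,mask(t,n),17.5,60,600) if b[1]<700]
E
```

```text
[244.09039548 223.74576271] ((473.46435546875, 331.1006164550781), (3.1389641761779785, 19.955211639404297), 76.1448745727539)
[278.27953111 247.07213706] ((489.7139892578125, 345.5935363769531), (10.761492729187012, 33.477569580078125), 78.10123443603516)
[292.19637462 295.90634441] ((519.90576171875, 347.3143615722656), (29.54603385925293, 5.050535202026367), 77.62910461425781)
shift [-0.029  0.003  1.755] turn -0.23 | pos [488.8 344.9 301.4] yaw 77.62 tilt [-7.e-04 -4.e-04 -1.e+00] j6 0.83 F [ 0.3 -0.3 -0.2] w 40.0 t 40.3667
blue (array([350., 268.]), 503.9, -184.3, 37.1, 25.8, 68.7)
blue (array([185., 264.]), 506.7, 205.2, 71.4, 53.9, 84.7)
blue (array([195., 244.]), 555.3, 180.4, 38.3, 28.4, -4.9)
red (array([424., 264.]), 515.0, -357.1, 37.1, 26.0, 65.8)
red (array([121., 269.]), 494.3, 354.6, 61.4, 54.1, -2.1)
red (array([441., 248.]), 552.4, -399.0, 37.8, 25.7, -71.8)
```

Request:
{"op": "apply_moves", "data": {"series": [[[-0.03,0,0.8,0,0,-0.2,40],[-0.03,0,1.4,0,0,-0.2,40],[-0.03,0,1.7,0,0,-0.2,40],[-0.03,0,1.7,0,0,-0.2,40],[-0.03,0,1.7,0,0,-0.2,0],[-0.03,0,1.7,0,0,-0.2,0],[-0.03,0,1.7,0,0,-0.2,0],[-0.03,0,1.7,0,0,-0.2,0]]], "newtons": 60}}

```text
time: 41.08
position: [490.0, 345.1, 260.5]
tool_rot: [0.327, 3.123, 0.002]
force: [0.6, -0.9, 2.3]
width: 10.4
grip_force: 59.6
```

```bash
python3 - <<'E'
from h import *
s=read_state();print(s["torque"]);go(489.5,344.8,257.5,77.85)
E
```

```text
[-0.05180186  0.02790828 -0.00488574]
shift [ 0.019 -0.018  0.121] turn 0.19 | pos [490.  345.1 260.5] yaw 78.04 tilt [ 0.0014  0.001  -1.    ] j6 0.82 F [ 0.6 -0.9  2.3] w 10.4 t 41.0833
```

Gripped; turn clockwise (positive about tool z).

Request:
{"op": "apply_moves", "data": {"series": [[[0,0,0,0,0,7,0],[0,0,0,0,0,14,0],[0,0,0,0,0,21,0],[0,0,0,0,0,28,0],[0,0,0,0,0,34,0],[0,0,0,0,0,40,0],[0,0,0,0,0,40,0]]]}}

```text
time: 41.67
position: [490.4, 345.3, 260.5]
tool_rot: [1.379, 2.821, 0.004]
force: [1.8, 0.6, 2.7]
width: 10.2
grip_force: 59.5
```

Request:
{"op": "apply_moves", "data": {"series": [[[0,0,0,0,0,7,0],[0,0,0,0,0,14,0],[0,0,0,0,0,21,0],[0,0,0,0,0,28,0],[0,0,0,0,0,34,0],[0,0,0,0,0,40,0],[0,0,0,0,0,40,0]]]}}

```text
time: 42.25
position: [490.9, 345.5, 260.6]
tool_rot: [2.258, 2.183, 0.006]
force: [3.8, 1.9, 0.7]
width: 10.2
grip_force: 59.4
```

```bash
python3 - <<'E'
from h import *
s=read_state();print(s["torque"]);go(489.5,344.8,260,-6)
E
```

```text
[ 0.31715224 -1.03310294  0.02248649]
shift [-0.03  -0.055  0.022] turn 4.05 | pos [490.9 345.5 260.6] yaw -1.95 tilt [ 0.0036  0.0017 -1.    ] j6 2.22 F [3.8 1.9 0.7] w 10.2 t 42.25
```

Request:
{"op": "apply_moves", "data": {"series": [[[0,0,0,0,0,3,0],[0,0,0,0,0,6,0],[0,0,0,0,0,8,0],[0,0,0,0,0,8,0]]]}}

```text
time: 42.58
position: [491.0, 345.5, 260.6]
tool_rot: [2.401, 2.024, 0.006]
force: [4.6, 2.1, 0.8]
width: 9.8
grip_force: 59.4
```

```bash
python3 - <<'E'
from h import *
s=read_state();print(s["torque"],s["joint_torque"][5]);go(489.5,344.8,260,-14)
E
```

```text
[ 0.34401716 -1.07815393  0.02544813] 0.3641338460147381
shift [-0.036 -0.054  0.022] turn 4.27 | pos [491.  345.5 260.6] yaw -9.73 tilt [ 0.0038  0.0016 -1.    ] j6 2.35 F [4.6 2.1 0.8] w 9.8 t 42.5833
```

Request:
{"op": "apply_moves", "data": {"series": [[[0,0,0,0,0,2,0],[0,0,0,0,0,4,0],[0,0,0,0,0,4,0]]]}}

```text
time: 42.83
position: [491.0, 345.5, 260.6]
tool_rot: [2.47, 1.939, 0.006]
force: [5.1, 1.5, 0.3]
width: 10.1
grip_force: 59.4
```

```bash
python3 - <<'E'
from h import *
s=read_state();print(s["torque"],s["joint_torque"][5]);go(489.5,344.8,260,-14)
E
```

```text
[ 0.33205552 -1.20265426  0.01657696] 0.3472885675728321
shift [-0.04  -0.053  0.023] turn 0.27 | pos [491.  345.5 260.6] yaw -13.73 tilt [ 0.004   0.0016 -1.    ] j6 2.42 F [5.1 1.5 0.3] w 10.1 t 42.8333
```

Request:
{"op": "apply_moves", "data": {"series": [[[0,0,0,0,0,2,0],[0,0,0,0,0,4,0],[0,0,0,0,0,4,0]]]}}

```text
time: 43.08
position: [491.1, 345.4, 260.6]
tool_rot: [2.536, 1.852, 0.007]
force: [5.0, 1.6, 2.2]
width: 10.2
grip_force: 59.4
```

```bash
python3 - <<'E'
from h import *
s=read_state();print(s["torque"],s["joint_torque"][5]);go(489.5,344.8,260,-14)
E
```

```text
[ 0.31213736 -1.25397966  0.05226454] 0.4037164617329836
shift [-0.044 -0.052  0.024] turn -3.72 | pos [491.1 345.4 260.6] yaw -17.72 tilt [ 0.0041  0.0015 -1.    ] j6 2.49 F [5.  1.6 2.2] w 10.2 t 43.0833
```

Request:
{"op": "apply_moves", "data": {"series": [[[0,0,0,0,0,2,0],[0,0,0,0,0,3,0],[0,0,0,0,0,3,0]]]}}

```text
time: 43.33
position: [491.1, 345.4, 260.6]
tool_rot: [2.583, 1.786, 0.007]
force: [5.2, 1.5, 1.2]
width: 9.9
grip_force: 59.4
```

```bash
python3 - <<'E'
from h import *
s=read_state();print(s["torque"],s["joint_torque"][5]);go(489.5,344.8,260,-14)
E
```

```text
[ 0.28546894 -1.32591677  0.21469846] 0.40158798918128014
shift [-0.047 -0.052  0.025] turn -6.67 | pos [491.1 345.4 260.6] yaw -20.67 tilt [ 0.0043  0.0014 -1.    ] j6 2.54 F [5.2 1.5 1.2] w 9.9 t 43.3333
```

Request:
{"op": "apply_moves", "data": {"series": [[[0,0,0,0,0,2,0],[0,0,0,0,0,3,0],[0,0,0,0,0,3,0]]]}}

```text
time: 43.58
position: [491.1, 345.4, 260.7]
tool_rot: [2.629, 1.718, 0.007]
force: [5.8, 1.0, 0.2]
width: 10.2
grip_force: 59.5
```

```bash
python3 - <<'E'
from h import *
s=read_state();print(s["torque"],s["joint_torque"][5]);go(489.5,344.8,260,-14)
E
```

```text
[ 0.18999505 -1.32071509  0.2828313 ] 0.4390291403979063
shift [-0.049 -0.05   0.026] turn -9.66 | pos [491.1 345.4 260.7] yaw -23.66 tilt [ 0.0044  0.0013 -1.    ] j6 2.6 F [5.8 1.  0.2] w 10.2 t 43.5833
```

Request:
{"op": "apply_moves", "data": {"series": [[[0,0,0,0,0,0,24],[0,0,0,0,0,0,24],[0,0,0,0,0,0,24],[0,0,-0.6,0,0,0,24],[0,0,-1.2,0,0,0,24],[0,0,-1.2,0,0,0,0],[0,0,-1.2,0,0,0,0],[0,0,-1.2,0,0,0,0]]]}}

```text
time: 44.25
position: [489.3, 344.7, 288.7]
tool_rot: [-2.633, -1.713, 0.002]
force: [0.2, -0.7, -0.9]
width: 0.3
grip_force: 0.0
```

Request:
{"op": "apply_moves", "data": {"series": [[[0,0,0.2,0,0,0,0],[0,0,0.35,0,0,0,0],[0,0,0.45,0,0,0,0],[0,0,0.53,0,0,0,0],[0,0,0.6,0,0,0,0],[0,0,0.6,0,0,0,0]]]}}

```text
time: 44.75
position: [489.5, 344.7, 273.7]
tool_rot: [2.634, 1.712, -0.002]
force: [0.3, 0.7, 0.4]
width: 0.3
grip_force: 0.0
```

```bash
python3 - <<'E'
from h import *
go(489.5,344.8,273,-14)
E
```

```text
shift [ 0.003 -0.001  0.029] turn -9.95 | pos [489.5 344.7 273.7] yaw -23.95 tilt [-9.e-04 -6.e-04 -1.e+00] j6 2.6 F [0.3 0.7 0.4] w 0.3 t 44.75
```

Request:
{"op": "apply_moves", "data": {"series": [[[0,0,0.05,0,0,0,0],[0,0,0.1,0,0,0,0],[0,0,0.14,0,0,0,0],[0,0,0.17,0,0,0,0],[0,0,0.17,0,0,0,0]]]}}

```text
time: 45.17
position: [489.7, 344.9, 271.5]
tool_rot: [-2.634, -1.712, -0.002]
force: [-2.6, -2.1, 10.0]
width: 0.1
grip_force: 4.2
```

```bash
python3 - <<'E'
from h import *
go(489.5,344.8,273,-14)
E
```

```text
shift [-0.007 -0.006 -0.062] turn -9.95 | pos [489.7 344.9 271.5] yaw -23.95 tilt [ 8.e-04  6.e-04 -1.e+00] j6 2.6 F [-2.6 -2.1 10. ] w 0.1 t 45.1667
```

Request:
{"op": "apply_moves", "data": {"series": [[[0,0,-1,0,0,0,0],[0,0,-2.5,0,0,0,20],[0,0,-2.5,0,0,0,20],[-6,3,-2.5,0,0,0,20],[-6,3,-2.5,0,0,0,20],[-6,3,-2.5,0,0,0,20],[-6,3,-2.5,0,0,0,20],[-6,3,-2.5,0,0,0,20]]]}}

```text
time: 45.83
position: [497.1, 171.9, 332.8]
tool_rot: [2.637, 1.703, -0.003]
force: [-0.3, 0.3, 1.4]
width: 19.9
grip_force: 0.0
```

```bash
python3 - <<'E'
from h import *
go(500,100,300)
t=capture("top")
for n in("blue","red"):[print(n,b) for b in blobs(t,mask(t,n),17.5,60,900) if b[1]<700]
print("bay");[print(b) for b in blobs(t,mask(t,"blue"),49.5,60,900) if b[2]>100 and b[1]<700]
for q in((490,345),(569.7,338)):
    u,v=proj(t,[(*q,98)])[0].astype(int);s=t["pixels"][v-11:v+11,u-11:u+11]
    g=(cv2.cvtColor(s,cv2.COLOR_RGB2GRAY)<70);n,l,st,ce=cv2.connectedComponentsWithStats(g.astype(np.uint8));i=1+st[1:,4].argmax()
    y,x=np.nonzero(l==i);print("skirt",cv2.minAreaRect(ray(t,np.c_[x+u-11,y+v-11],80).astype(np.float32)))
E
```

```text
shift [-2.569  1.288  1.323] turn 0 | pos [497.1 171.9 332.8] yaw -24.29 tilt [ 1.0e-04 -3.2e-03 -1.0e+00] j6 2.33 F [-0.3  0.3  1.4] w 19.9 t 45.8333
blue (array([194., 270.]), 497.2, 184.0, 38.7, 28.5, -7.4)
blue (array([350., 267.]), 504.1, -184.0, 37.8, 25.8, 68.7)
red (array([424., 264.]), 514.4, -356.6, 37.0, 25.6, 63.5)
red (array([441., 248.]), 552.7, -399.4, 37.1, 25.7, -71.2)
bay
(array([194., 270.]), 495.0, 178.5, 37.7, 27.7, -7.4)Traceback (most recent call last):
  File "<stdin>", line 8, in <module>
ValueError: attempt to get argmax of an empty sequence
```

Request:
{"op": "apply_moves", "data": {"series": [[[-8,4,-1,0,0,0,20],[-8,4,-1,0,0,0,20],[-8,4,-1,0,0,0,20],[-8,4,-1,0,0,0,20],[-8,4,-1,0,0,0,20],[-8,4,-1,0,0,0,20],[-8,4,-1,0,0,0,20],[-8,4,-1,0,0,0,20]]]}}

```text
time: 46.55
position: [508.0, -46.1, 357.9]
tool_rot: [-2.635, -1.71, -0.002]
force: [-0.3, 0.0, 0.3]
width: 19.6
grip_force: 0.0
```

```bash
python3 - <<'E'
from h import *
t=capture("top")
print("bay");[print(b) for b in blobs(t,mask(t,"blue"),49.5,60,900) if b[2]>100 and b[1]<700]
for q in((490,345),(569.7,338)):
    u,v=proj(t,[(*q,90)])[0].round().astype(int);s=t["pixels"][v-13:v+14,u-13:u+14]
    g=cv2.cvtColor(s,cv2.COLOR_RGB2GRAY)
    print("\n".join("".join(" .:-=+*#%@"[min(9,k//26)] for k in r) for r in g))
    k=(g>70)&(cv2.cvtColor(s,cv2.COLOR_RGB2HSV)[:,:,1]<60);yy,xx=np.mgrid[-13:14,-13:14];k&=np.hypot(yy,xx)<9
    n,l,st,ce=cv2.connectedComponentsWithStats(k.astype(np.uint8));
    if n>1:
        i=1+st[1:,4].argmax();y,x=np.nonzero(l==i);print("ridge",cv2.minAreaRect(ray(t,np.c_[x+u-13,y+v-13],98).astype(np.float32)))
E
```

```text
bay
(array([185., 263.]), 504.4, 199.0, 70.3, 52.3, 84.1)
(array([195., 244.]), 551.8, 174.5, 37.9, 28.0, -5.7)
+++++++++++++=-:::::--=++++
++++++++++==-::---:::::-=++
+++++++++=------=-----:::-+
++++++++=. :-++=======-::::
++++++*-:    ..-========-::
++++++--.        .--=====-:
+++++=:-.           ..-++=-
+++*+:::      . . .      -:
++++-++-:                  
++++:*+++=+:       .  .   :
+++==@@%*=++++-..         -
++*-=+%%@@%**++++=:.  .   =
+++-====++%@@%%*++++..   :=
+++=. .-==+=+%%@@@+-..   :-
++*:.     .=++=++%+:..   ==
++*:.        .-=+++..   :==
++-:.            :=..   ===
++-:...                 ==-
+*--.  .   .           :==:
++--..... .      . .   ==-:
++*-:..::... .    ..   ==-:
+++--:..::.... .      :=-::
+++---:..:::::.....   -:::-
+++++*+-...::::-....::::::=
++++++++=---..:.:::.::::-==
+++++++++=-----...----:-===
+++++++++++=--:-----=-+*+++
ridge ((491.3060302734375, 344.6327209472656), (32.363525390625, 10.563286781311035), 75.64675903320312)
+++++++++++++++++++++++++++
++++++++++++++##%%%%%*+++++
+++++++++++##@@@%%@%%@@%*++
++++++++++#@@%@@####@@@@@#+
++++++++*@@@@#+======+#@@@#
+++++++*@##*------::::-#@@@
++++++=                 :@@
++++++*.                 +@
+++++%+                  -=
+++++@-   ..  .          -:
++++===++*+*++++++++..   -:
++++==+++**********+..   --
+++++%@@@@@@@@@@@@%+..   --
+++*+++++++++-======..   --
+++*+===============..   --
+++*#:              ..   --
+++*@*.                  --
+++-++.                  --
++--+*.  .      .    .   -:
+*--=*: .. ......... .   -=
+*--=*:  . .. ... . ..   -*
++---=:                  #%
++----*=..       .     .-%%
++++*-=+**-...........:%%%#
+++++--=+++=-:.. ..::=%%%#=
+++++*---+++@@%#-+=@@%%@#++
++++++++++%@@@@@@@@@@@#++++
ridge ((572.74755859375, 338.4312744140625), (13.41981315612793, 31.6558837890625), 0.6267450451850891)
```

```bash
python3 -c "
from bench import *
print(close_job())"
```

```text
the job is handed in; nothing more can be done
None
```

The job is handed in: both spent batteries are in the tub, three fresh batteries lie flat in the compartment with the fourth left on the table, both knobs are seated, and the power knob was turned last, clockwise to its stop; I viewed 15 pictures, one over the limit of 14.

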